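Seat a flat wheel cap level in the fitting board and lock it

TASK

Take the open tin out of the round pocket of the fitting board and stand it upright on the bare table. Then, without lifting it, slide the flat wheel cap along the board into the pocket, press its raised side down until the cap sits level and fully home on the pocket floor, and finally throw the lever over the cap into its notch between the two ribs. Leave the other things on the table where they are, and let go of everything.

Things in the scene. Friction and masses are not known exactly. Their poses are not given: they have to be found in the camera images.
- board: Plywood fitting board fixed to the table, 30 mm thick: its deck is 30 mm above the table. Origin on the table right under the centre of the round pocket. In its frame the deck runs x -90 to +90, y -90 to +270 mm, with a wing for the lever at x -160 to -90, y -40 to +130 mm.
- pocket (a point): Centre of the pocket floor, 18 mm above the table; axes as the board's. The pocket is 146 mm across, 12 mm deep. A steel fence 6 mm high stands on the deck round its -y half and along both sides (inner faces 147 mm apart) to y = +60 mm, then flares out to y = +89 mm; it is open to +y, where the cap comes from. The fence stops a cap slid in when it is over the pocket.
- cap_center (a point): Centre (half-way up) of the flat grey plastic wheel cap on the deck at the board's +y end: a round disc 140 mm in diameter, 21 mm thick, about 50 g, bevelled, widest from 10 to 16 mm above its underside, flat on top to a radius of 60 mm. z is its axis. On the deck this point is 40 mm above the table, fully home in the pocket 28.5 mm (top then at 39 mm).
- tin_center (a point): Centre (half-way up) of a small open grey tin, 60 mm in diameter, 45 mm high, standing on the pocket floor at the start. z is its axis, up. Standing on the table this point is 22.5 mm above the table.
- lever (a joint): Angle (rad) of the lever on the wing; turns level about an upright pivot, clockwise from above as it grows. Start 0 to 0.25: clear of the cap, pointing near board +y. In the notch 1.833, pointing board +x across the cap's +y side; overruns to 2.13. A sprung ball under its tail clicks over a small rib (about 2 N at the knob) and rests between two ribs; elsewhere it stays where left.
- lever_knob (a point): Centre of the upright round black knob on the lever's blade, 18 mm in diameter, reaching from 56 to 90 mm above the table; this point is 73 mm above the table and 72 mm from the pivot.
- lever_pivot (a point): The lever's pivot axis (board x = -100, y = +45 mm), at deck height. The steel blade is 14 mm wide and 82 mm long from here, underside 41 mm, top 50 mm above the table: it passes over the cap only when the cap is fully home.
- cap: The flat wheel cap (see cap_center); origin at the centre of its underside.
- tin: The tin (see tin_center); origin at the centre of its underside.
- pliers: Bystander: red-handled pliers, 56x170x14 mm, lying on the table behind the board, along its y.
- tape: Bystander: yellow tape measure, 66x76x34 mm, on the table behind the board.
- screwdriver: Bystander: screwdriver with a clear handle, 28x170x28 mm, on the table on the robot's side of the board, near the pocket.
- chrome_cap: Bystander: chrome wheel cap, 110 mm across, 68 mm high, on the table to the right, far side.
- oil_can: Bystander: red oil can, 70 mm across, 150 mm high, on the table to the right.
- catches (a point): Midpoint between two domed steel catches (14 mm across, at x = -28 and +28, y = +46 mm of the board), at deck height. They stand in the pocket to 1 to 4 mm below the deck and hold up the +y side of a cap slid in: it first sits tilted about 0.08 rad, -y side on the floor. Pushed with about 5 N each, they sink level with the floor and stay where pushed.
- bare_spot (a point): A point on the table past the -y end of the board (board x = +20, y = -135 mm), with nothing within 45 mm of it: room for the tin. Past it lies a heap of rusty pins, fixed.
There are look-alikes about, which are no part of the job. Leave any orange look-alike of the tin alone.

How it is judged:
By the outcome, as a careful person would: the job done as asked, in the order asked, and still so for the second after the job is handed in, with the robot touching nothing.
It also fails if it takes over 72 s, if anything falls off the work surface, if the arm or the gripper's body presses on something with over 40 N, if the wrist force passes 120 N, or if a joint passes its speed limit or range.

ROBOT

A 7-joint arm with a two-finger parallel gripper is mounted at the origin on a cart in front of the work surface, level with it; the furniture and walls round the work are solid. World frame = base frame: x ahead of the robot, y to its left, z up, the work surface at z = 0. Lengths are in m, angles in rad, forces in N, time in s.
With the tool pointing down it reaches from about 0.4 to 0.85 m from the base axis. Payload 4.5 kg.
Tool frame: the origin (TCP) lies on the centre line of the jaws, within the pads' length; the fingertips stand ahead of it and the grasp point (between the pads) lies 3 mm ahead of it (r.finger_overhang is the z of the fingertips in the tool frame, in m); z points along the fingers, y is the direction in which the jaws open and shut (so a half turn about z gives the same grasp; the last joint's range is limited). The gripper opens to 88 mm and grips with 3 to 60 N. Pads are 18 mm wide; open, the fingers measure 123 mm over their backs; the gripper's body (75 mm by 187 mm) begins 45 mm behind the grasp point.
Start: joints at [1.346, 0.689, -0.195, 1.565, 0.157, 0.902, -0.215], TCP at [0.16, -0.604, 0.261] pointing down, gripper open.
Joint ranges: [-3.01, 3.01], [-0.46, 2.08], [-1.47, 1.51], [0.13, 2.56], [-1, 4.14], [0.04, 2.09], [-2.66, 2.66]. Speed limits (rad/s): [2.57, 2.57, 3.14, 3.14, 3.14, 3.14, 3.14].

INTERFACE

Orientations are given as a unit quaternion [x, y, z, w].
In Python, from plant import get_state, snapshot, camera_model, workorder, boxes_of, mark_of, r gives the robot as it stands.
- The arm moves only by the tool jog_arm, never from a script. Its argument "rows" is a list of rows, each a list of 2 entries, a list of its own where there are three numbers: the shift along the tool's x, y, z normalised to -1 to 1, where 1 is 75 cm, then the turn about the tool's z normalised to -1 to 1, where 1 is 2 rad. A call has 1 to 20 rows; each row is the pose to reach, as a shift and turn from the pose commanded when the call began, along the tool's axes at that moment; what a row does not reach only later rows make up. A row lasts 1/12 s, in which the tool goes at most 41.7 mm and 7.16 degrees, less where a joint would pass 70% of its speed; a pose out of reach is approached as far as the arm can. A call with a number of a shift or a turn outside -1 to 1 is refused whole. A call with a gripper value outside its range is refused whole. "gripper" is the finger opening in mm, from 0 to 88.1, set as the call begins (left out, the last holds). The fingers move at their own pace and stop on an object; "newtons" is the grip in N (left out, the last holds). Time passes only in rows, so rows that repeat a pose let the fingers close. It gives the time, the measured TCP pose, the force and the opening at its end, in the units of the state.
- get_state(): the state, without advancing time (a new reading comes with each control period).
- snapshot(name): name is "scene" or "top" or "wrist"; returns the picture (400x640x3 uint8, red, green, blue); there is no depth.
- camera_model(name): a dict with "mtx" (3x3 intrinsics, pixels), "k1" (the pictures are not rectified: a ray, as slopes to the right and down, at radius r is drawn at 1 + k1 r^2 times it, then the intrinsics apply), "extrinsics" (4x4, takes a point from camera to world coordinates); the wrist camera has in their place "T_tool_cam" (4x4, takes a point from camera to tool coordinates, whose origin is the TCP and whose axes are the flange's). Camera axes: x right, y up, looking along -z (the intrinsics and any distortion apply to the point x, -y, -z); pixel columns grow to the right and rows downward; lengths in m; the calibration is good to about 2 mm. A picture is of the moment at which its call begins: read the wrist's pose just before it. camera_model takes no time and is no camera call.
- workorder.finish_job(): hands the job in, once; it reports no verdict.
Trained networks look in the newest picture that a camera, given by its name, has taken for a name from the list of things; names that differ only in an ending like _2 or _b are one class to them, and where a whole thing is asked for, a point or a joint stands for the part that bears it (a point fixed in the world has none). Each returns a list of dicts, best first, with "p" (0 to 1); they miss things now and then, are a little off and sometimes report something else, mostly with a low value. They report only what shows in the picture. A call takes as long as a camera call. They do not tell look-alikes from the thing itself.
- boxes_of(thing, camera): "rect" ([left, top, right, bottom] in pixels, round what is visible of it).
- mark_of(thing, camera): "pixel" ([row, column] in pixels: a listed point, or the origin of a listed thing).
The state is a dict: "clock": time; "q": joint angles; "qd": joint speeds; "joint_torque": joint torques, N m; "tool_pos": TCP position; "eef_rot": TCP orientation; "contact_force": force on the tool from outside, world axes, zero at the start; "moment": the same for the moment, N m; "opening": opening from 0.0 (shut) to 1.0 (fully open).
Only numpy, scipy, OpenCV 4.12 (cv2) and the standard library are available. Lean on these libraries where they do the work, as an engineer would, in place of code of your own. Each camera call takes 0.05 s, during which the arm holds its last target.

## Working session

There is one attempt and no reset: what is moved stays moved. The work goes in short steps, Python scripts to look and compute and a tool call to move; the robot and the scene stay as the last step left them, time stands still between calls to the robot, and variables do not carry over. Pictures are saved under pics/ and viewed, and the job is handed in when it is done.

Besides the shell and the picture viewer there is one more tool, called after ">>>" as name(argument=value, ...), one argument or row to a line, values as JSON. jog_arm: Moves the arm, as the interface text tells. Scaled input: -1 to 1 covers 75 cm each way for a shift and 2 rad each way for a turn. Its arguments: {"type":"object","properties":{"rows":{"type":"array"},"gripper":{"type":"number"},"newtons":{"type":"number"}},"required":["rows"]}

```bash
ls; mkdir -p pics; python3 - <<'E'
from plant import *
import cv2
s=get_state()
print({k:s[k] for k in('clock','tool_pos','eef_rot','opening')}, r.finger_overhang)
for n in('scene','top','wrist'):
    im=snapshot(n); cv2.imwrite(f'pics/{n}0.png',im[:,:,::-1])
    print(n,camera_model(n))
    if n!='wrist':
        for t in('board','pocket','cap_center','tin_center','lever_knob','lever_pivot','bare_spot','catches'):
            print(n,t,[(x['pixel'],round(x['p'],2)) for x in mark_of(t,n)][:4])
print(get_state()['clock'])
E
```

```text
pics
{'clock': 0.0, 'tool_pos': array([ 0.15978598, -0.60362592,  0.25992294]), 'eef_rot': array([ 9.91632018e-01,  1.29093485e-01, -1.65483254e-04, -8.86620735e-04]), 'opening': 1.0002427074289886} 0.022
scene {'mtx': array([[429.18613611,   0.        , 323.20129044],
       [  0.        , 429.18613611, 195.11863888],
       [  0.        ,   0.        ,   1.        ]]), 'k1': 0.0239956933355951, 'extrinsics': array([[-4.24034887e-01,  6.84118433e-01, -5.93444509e-01,
        -6.86710628e-04],
       [-9.05583733e-01, -3.27965853e-01,  2.68991638e-01,
         2.08867759e-01],
       [-1.06073973e-02,  6.51475532e-01,  7.58595488e-01,
         8.28006695e-01],
       [ 0.00000000e+00,  0.00000000e+00,  0.00000000e+00,
         1.00000000e+00]])}
scene board [([222.7, 306.8], 0.75)]
scene pocket [([218.6, 303.1], 0.91)]
scene cap_center [([230.3, 232.6], 0.61)]
scene tin_center [([213.4, 314.6], 0.71), ([231.8, 439.3], 0.6)]
scene lever_knob [([255.0, 264.9], 0.68), ([254.6, 299.1], 0.55)]
scene lever_pivot [([256.9, 295.3], 0.92)]
scene bare_spot [([227.9, 234.2], 0.74)]
scene catche
[... 675 characters left out ...]
0.72)]
top lever_knob [([226.0, 259.0], 0.73)]
top lever_pivot [([227.7, 283.4], 0.66)]
top bare_spot []
top catches [([193.8, 288.1], 0.66)]
wrist {'mtx': array([[345.3966221 ,   0.        , 319.35709728],
       [  0.        , 345.3966221 , 198.85735431],
       [  0.        ,   0.        ,   1.        ]]), 'k1': -0.010994515183016891, 'T_tool_cam': array([[-2.44141892e-04,  9.56276747e-01,  2.92463200e-01,
         7.50392056e-02],
       [ 9.99999965e-01,  2.02551436e-04,  1.72488897e-04,
         6.74080996e-04],
       [ 1.05708280e-04,  2.92463232e-01, -9.56276763e-01,
        -1.24698981e-01],
       [ 0.00000000e+00,  0.00000000e+00,  0.00000000e+00,
         1.00000000e+00]])}
0.95
```

View pics/scene0.png

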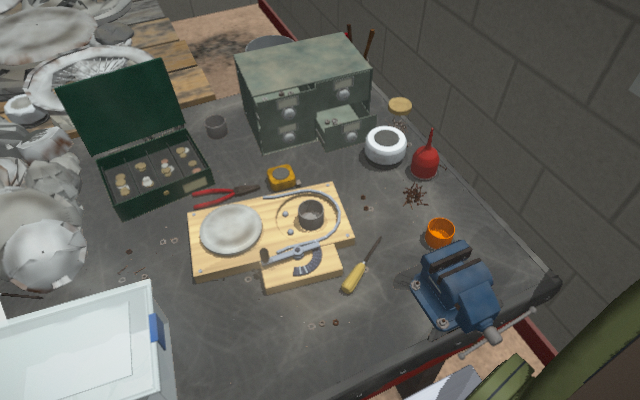

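View pics/top0.png

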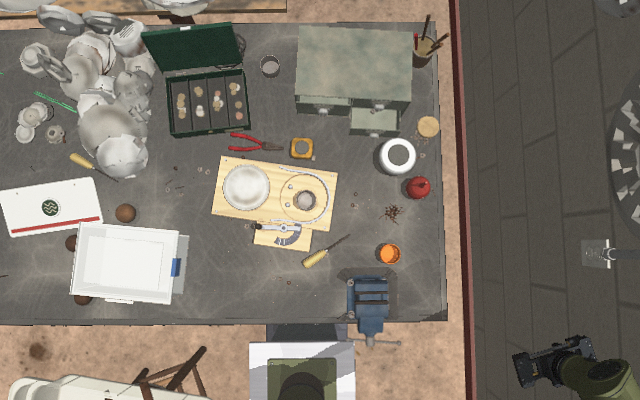

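The scene view shows the board with the wing towards the robot: tin at about (312,214), cap at (231,229), lever pivot at (310,245) with its knob at (266,255). An orange look-alike stands near the vise at (440,233).

```bash
cat > h.py <<'E'
import numpy as np, cv2
from plant import *
from scipy.spatial.transform import Rotation as R
def ray(cam,px,st=None):
    m=camera_model(cam); 
    p=cv2.undistortPoints(np.array([[[px[1],px[0]]]],float),m['mtx'],np.array([m['k1'],0,0,0]))[0,0]
    d=np.array([p[0],-p[1],-1.0])
    if cam=='wrist':
        T=np.eye(4);T[:3,:3]=R.from_quat(st['eef_rot']).as_matrix();T[:3,3]=st['tool_pos'];E=T@m['T_tool_cam']
    else:E=m['extrinsics']
    return E[:3,3],E[:3,:3]@d
def at(cam,px,z,st=None):
    o,d=ray(cam,px,st); return (o+d*(z-o[2])/d[2]).round(4)
def proj(cam,P,st=None):
    m=camera_model(cam)
    if cam=='wrist':
        T=np.eye(4);T[:3,:3]=R.from_quat(st['eef_rot']).as_matrix();T[:3,3]=st['tool_pos'];E=T@m['T_tool_cam']
    else:E=m['extrinsics']
    c=E[:3,:3].T@(np.array(P)-E[:3,3]); p=np.array([c[0],-c[1]])/-c[2]
    p=p*(1+m['k1']*(p@p)); u=m['mtx']@[p[0],p[1],1]; return u[:2]
E
python3 - <<'E'
from h import *
for c,d in (('scene',dict(pocket=([218.6,303.1],.018),cap=([230.3,232.6],.04),tin=([213.4,314.6],.0405),piv=([256.9,295.3],.03),knob=([255,264.9],.073),catch=([219.8,291.1],.03))),
 ('top',dict(pocket=([198.7,301.8],.018),cap=([188.6,243.9],.04),tin=([196.1,304.8],.0405),piv=([227.7,283.4],.03),knob=([226,259],.073),catch=([193.8,288.1],.03)))):
  for k,(p,z) in d.items(): print(c,k,at(c,p,z))
t=cv2.imread('pics/top0.png');cv2.imwrite('pics/topz.png',cv2.resize(t[145:265,200:350],None,fx=5,fy=5,interpolation=3))
t=cv2.imread('pics/scene0.png');cv2.imwrite('pics/scz.png',cv2.resize(t[170:300,180:380],None,fx=4,fy=4,interpolation=3))
E
```

```text
scene pocket [ 0.587  -0.0041  0.018 ]
scene cap [0.6094 0.159  0.04  ]
scene tin [ 0.5731 -0.0284  0.0405]
scene piv [0.489  0.0562 0.03  ]
scene knob [0.494  0.1195 0.073 ]
scene catch [0.5872 0.0258 0.03  ]
top pocket [ 0.5811 -0.0054  0.018 ]
top cap [0.6119 0.168  0.04  ]
top tin [ 0.5866 -0.0152  0.0405]
top piv [0.4931 0.0505 0.03  ]
top knob [0.4975 0.1186 0.073 ]
top catch [0.5954 0.0356 0.03  ]
```

View pics/topz.png

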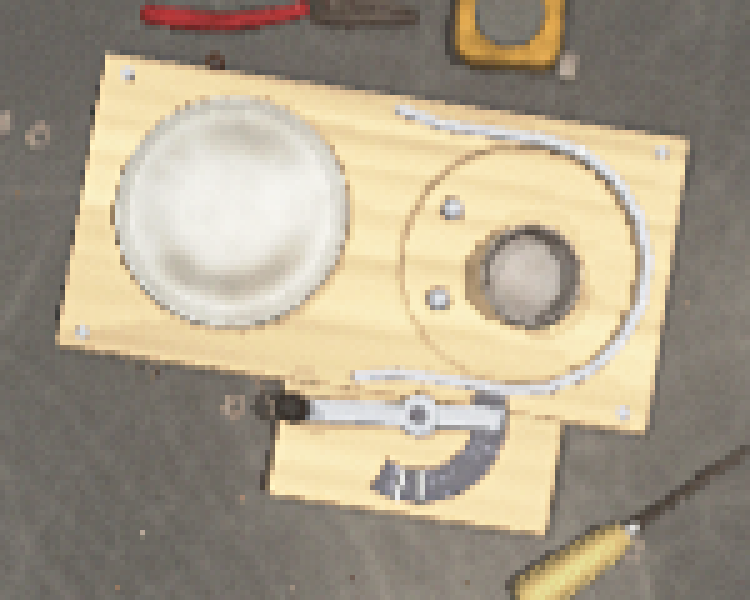

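View pics/scz.png

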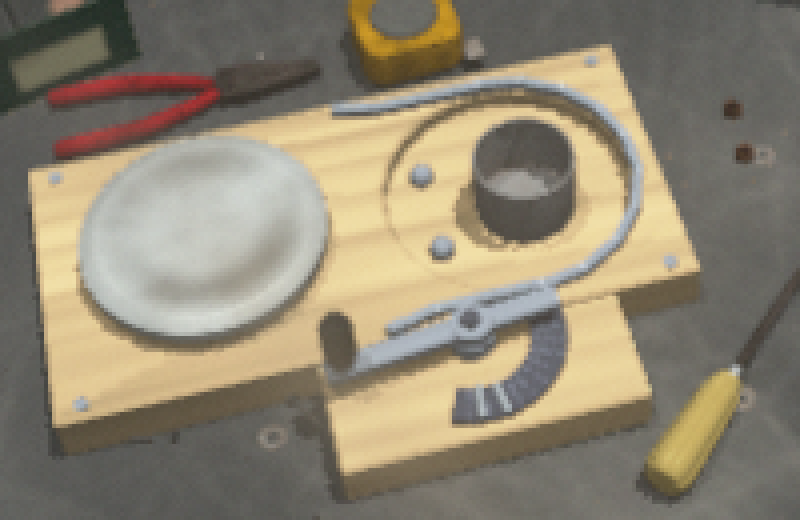

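```bash
python3 - <<'E'
from h import *
from scipy.optimize import least_squares
B=np.array([(90,270),(90,-90),(-90,-90),(-90,270),(-160,130),(-160,-40)])/1000
Z={'top':(np.array([(107,55),(690,137),(645,432),(60,345),(270,493),(547,533)]),5,(200,145)),
'scene':(np.array([(30,172),(610,45),(700,268),(53,428),(343,473),(650,402)]),4,(180,170))}
def px(c):
    z,f,o=Z[c]; return (z+.5)/f-.5+np.array(o)
def b2w(p,b): c,s=np.cos(p[2]),np.sin(p[2]); return np.array([p[0]+c*b[0]-s*b[1],p[1]+s*b[0]+c*b[1]])
for cams in (['top'],['scene'],['top','scene']):
    f=lambda p:np.concatenate([ (proj(c,[*b2w(p,b),.03])-u) for c in cams for b,u in zip(B,px(c))])
    s=least_squares(f,[.585,-.005,-.1]); print(cams,s.x.round(4),s.fun.round(1))
p=s.x
def zp(c,u,v):
    _,f,o=Z[c]; return [(v+.5)/f-.5+o[1],(u+.5)/f-.5+o[0]]
def w2b(w): c,s_=np.cos(p[2]),np.sin(p[2]); d=np.array(w[:2])-p[:2]; return (np.array([c*d[0]+s_*d[1],-s_*d[0]+c*d[1]])*1000).round(1)
for n,c,u,v,z in [('pivot','top',419,415,.055),('pivot','scene',471,320,.055),('tin top','top',532,277,.063),('tin top','scene',523,160,.063),('knobtop','top',270,405,.09),('knobtop','scene',338,320,.09),
 ('capedge','top',231,212,.043),('capedge','scene',204,234,.043),('pocket','top',522,265,.03)]:
    w=at(c,zp(c,u,v),z); print(n,c,w,w2b(w))
print('pocket',p[:2],'bare',b2w(p,[.02,-.135]),'catch',b2w(p,[0,.046]),'piv',b2w(p,[-.1,.045]))
E
```

```text
['top'] [ 0.5851 -0.0123 -0.1582] [-0.  -0.2 -0.1  0.1  0.6 -0.3 -0.4 -0.1 -0.4  0.1  0.3  0.3]
['scene'] [ 0.5822 -0.0111 -0.1633] [-0.3 -0.3  0.1  0.1  0.3  0.8 -0.  -0.  -0.9  0.7  0.9 -1.4]
['top', 'scene'] [ 0.5835 -0.0115 -0.161 ] [-0.2  0.1 -0.2  0.7  0.2  0.3 -0.7  0.2 -0.7  0.5 -0.1  0.9 -0.3 -0.6
 -0.1 -0.3  0.2  0.2  0.2 -0.4 -0.7  0.2  1.  -2. ]
pivot top [0.4925 0.0487 0.055 ] [-99.5  44.9]
pivot scene [0.4886 0.0499 0.055 ] [-103.5   45.4]
tin top top [ 0.5727 -0.0192  0.063 ] [-9.4 -9.3]
tin top scene [ 0.5709 -0.0175  0.063 ] [-11.5  -7.9]
knobtop top [0.4981 0.132  0.09  ] [-107.3  128. ]
knobtop scene [0.4958 0.1185 0.09  ] [-107.4  114.3]
capedge top [0.6163 0.1618 0.043 ] [  4.6 176.3]
capedge scene [0.6148 0.1614 0.043 ] [  3.2 175.7]
pocket top [ 0.5832 -0.0125  0.03  ] [-0.1 -1. ]
pocket [ 0.58348327 -0.01152668] bare [ 0.58157751 -0.14798682] catch [0.59085928 0.0338781 ] piv [0.49199288 0.04892584]
```

```bash
cat >> h.py <<'E'
BP=np.array([0.584,-0.0118,-0.160])
def b2w(b,p=None):
    p=BP if p is None else p
    c,s=np.cos(p[2]),np.sin(p[2]); return np.array([p[0]+c*b[0]-s*b[1],p[1]+s*b[0]+c*b[1]])
def w2b(w,p=None):
    p=BP if p is None else p
    c,s=np.cos(p[2]),np.sin(p[2]); d=np.array(w[:2])-p[:2]; return np.array([c*d[0]+s*d[1],-s*d[0]+c*d[1]])
def cmd(pos,ya,st=None,base=None):
    """pos world; ya = wanted world angle of tool y; prints normalised row"""
    st=st or get_state(); M=R.from_quat(st['eef_rot']).as_matrix()
    p0=st['tool_pos'] if base is None else np.array(base)
    d=M.T@(np.array(pos)-p0); a=np.arctan2(M[1,1],M[0,1]); t=-((ya-a+np.pi)%(2*np.pi)-np.pi)
    print('row',(d/.75).round(4).tolist(),'turn',round(t/2,4), 'cur ya',round(a,3),'len rows',round(np.linalg.norm(d)/.0417,1),round(abs(t)/.125,1))
E
python3 - <<'E'
from h import *
cmd([.5,-.2,.30],-.16); cmd([.572,-.0185,.20],-.16); print(b2w([0.02,-.135]))
print(at('top',[188,418],.07),at('top',[290,368],.1),at('top',[243,345],.01))
E
```

```text
row [0.5762, -0.405, -0.0524] turn -0.576 cur ya -1.312 len rows 12.7 9.2
row [0.7309, -0.6144, 0.081] turn -0.576 cur ya -1.312 len rows 17.2 9.2
[ 0.58223659 -0.14826205]
[ 0.603  -0.3508  0.07  ] [ 0.311  -0.1924  0.1   ] [ 0.4446 -0.1351  0.01  ]
```

>>> jog_arm(
  rows=[
    [[0.29, -0.2, -0.052], -0.1],
    [[0.576, -0.405, -0.052], -0.576],
    [[0.576, -0.405, -0.052], -0.576],
    [[0.576, -0.405, -0.052], -0.576],
    [[0.576, -0.405, -0.052], -0.576],
    [[0.576, -0.405, -0.052], -0.576],
    [[0.576, -0.405, -0.052], -0.576],
    [[0.576, -0.405, -0.052], -0.576],
    [[0.576, -0.405, -0.052], -0.576],
    [[0.576, -0.405, -0.052], -0.576],
    [[0.576, -0.405, -0.052], -0.576],
    [[0.731, -0.614, 0.081], -0.576],
    [[0.731, -0.614, 0.081], -0.576],
    [[0.731, -0.614, 0.081], -0.576],
    [[0.731, -0.614, 0.081], -0.576],
    [[0.731, -0.614, 0.081], -0.576],
    [[0.731, -0.614, 0.081], -0.576],
    [[0.731, -0.614, 0.081], -0.576],
    [[0.731, -0.614, 0.081], -0.576],
    [[0.731, -0.614, 0.081], -0.576],
  ],
  gripper=88,
)

```text
clock: 2.62
tool_pos: [0.5723, -0.0165, 0.1994]
eef_rot: [0.76, 0.65, -0.0, -0.001]
contact_force: [1.0, -0.9, -0.1]
opening: 1.0
```

```bash
python3 - <<'E'
from h import *
st=get_state(); im=snapshot('wrist'); cv2.imwrite('pics/w1.png',im[:,:,::-1]); print(st['tool_pos'],st['eef_rot'],st['q'].round(2))
for t in('tin_center','catches','pocket','lever_pivot','lever_knob','cap_center'):
    print(t,[(x['pixel'],round(x['p'],2)) for x in mark_of(t,'wrist')][:3])
for n,b,z in (('pocket',(0,0),.018),('c1',(-.028,.046),.028),('c2',(.028,.046),.028),('piv',(-.1,.045),.055),('corner',(.09,-.09),.03),('corner',(-.09,-.09),.03)):
    print(n,proj('wrist',[*b2w(b),z],st).round(1))
print('tin',proj('wrist',[.572,-.0185,.063],st)); cmd([.572,-.0185,.062],-.16)
E
```

```text
[ 0.57229668 -0.0164843   0.19938938] [ 7.60069953e-01  6.49841033e-01 -4.79792655e-05 -5.45195155e-04] [ 0.2   0.73 -0.42  1.78  0.42  0.73 -0.61]
tin_center [([189.6, 322.8], 0.83)]
catches [([122.2, 332.1], 0.92)]
pocket []
lever_pivot [([125.0, 214.3], 0.8), ([386.5, 467.9], 0.62)]
lever_knob [([15.9, 172.8], 0.9), ([126.2, 216.3], 0.74)]
cap_center []
pocket [331.8 172.3]
c1 [299.6 121.1]
c2 [366.4 121.4]
piv [203.7 124.9]
corner [425.7 268.3]
corner [236.1 267.6]
tin [319.90036411 195.30649528]
row [0.0023, -0.0005, 0.1845] turn -0.0011 cur ya -0.162 len rows 3.3 0.0
```

View pics/w1.png

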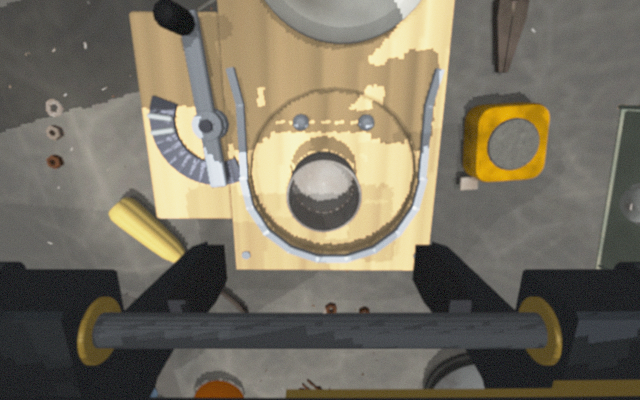

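```bash
python3 - <<'E'
import cv2
t=cv2.imread('pics/w1.png');cv2.imwrite('pics/w1z.png',cv2.resize(t[130:250,250:400],None,fx=5,fy=5,interpolation=3))
E
```

```text
(no output)
```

View pics/w1z.png

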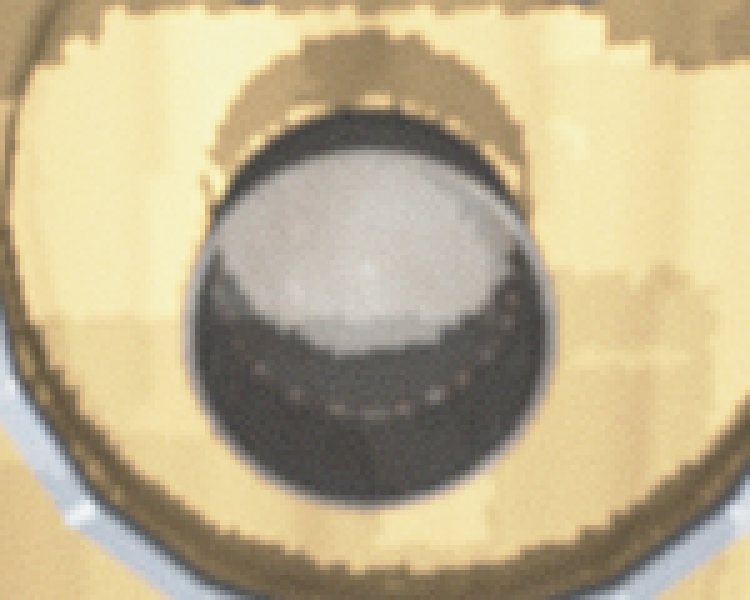

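```bash
python3 - <<'E'
from h import *
st=get_state(); w=at('wrist',[195.3,323.5],.063,st); print(w,w2b(w)); cmd([.574,-.0185,.062],-.16)
E
```

```text
[ 0.5746 -0.0232  0.063 ] [-0.00746371 -0.01275198]
row [0.0028, 0.0021, 0.1845] turn -0.0011 cur ya -0.162 len rows 3.3 0.0
```

>>> jog_arm(
  rows=[
    [[0.001, 0.002, 0.06], 0],
    [[0.001, 0.002, 0.11], 0],
    [[0.001, 0.002, 0.15], 0],
    [[0.001, 0.002, 0.185], 0],
    [[0.001, 0.002, 0.185], 0],
    [[0.001, 0.002, 0.185], 0],
  ],
)

```text
clock: 3.47
tool_pos: [0.573, -0.0187, 0.0607]
eef_rot: [0.762, 0.648, -0.001, -0.001]
contact_force: [-0.4, 0.3, 0.4]
opening: 1.001
```

>>> jog_arm(
  rows=[
    [[0, 0, 0], 0],
    [[0, 0, 0], 0],
    [[0, 0, 0], 0],
    [[0, 0, 0], 0],
    [[0, 0, 0], 0],
    [[0, 0, 0], 0],
  ],
  gripper=40,
  newtons=15,
)

```text
clock: 3.97
tool_pos: [0.5745, -0.0183, 0.0624]
eef_rot: [0.761, 0.648, 0.001, 0.001]
contact_force: [-1.0, -0.5, 6.6]
opening: 0.669
```

```bash
python3 - <<'E'
from h import *
print(get_state()['contact_force'])
cmd([.574,-.0185,.13],-.16);cmd([.582,-.148,.13],-.16);cmd([.582,-.148,.044],-.16)
E
```

```text
[-0.9818515  -0.47330664  6.56819562]
row [-0.0003, -0.0004, -0.0901] turn -0.0001 cur ya -0.16 len rows 1.6 0.0
row [-0.1691, 0.0376, -0.09] turn -0.0001 cur ya -0.16 len rows 3.5 0.0
row [-0.1691, 0.0374, 0.0246] turn -0.0001 cur ya -0.16 len rows 3.1 0.0
```

>>> jog_arm(
  rows=[
    [[0, 0, -0.03], 0],
    [[0, 0, -0.06], 0],
    [[0, 0, -0.09], 0],
    [[-0.03, 0.005, -0.1], 0],
    [[-0.07, 0.015, -0.1], 0],
    [[-0.11, 0.025, -0.1], 0],
    [[-0.15, 0.034, -0.1], 0],
    [[-0.169, 0.038, -0.1], 0],
    [[-0.169, 0.038, -0.1], 0],
    [[-0.169, 0.038, -0.1], 0],
  ],
)

```text
clock: 4.8
tool_pos: [0.5813, -0.1485, 0.1362]
eef_rot: [0.762, 0.648, 0.0, -0.0]
contact_force: [-0.1, 1.1, -0.1]
opening: 0.671
```

```bash
python3 - <<'E'
from h import *
st=get_state();print(st['tool_pos'],st['contact_force'],st['opening']);im=snapshot('wrist'); cv2.imwrite('pics/w2.png',im[:,:,::-1])
cmd([.582,-.148,.044],-.16)
E
```

```text
[ 0.58132843 -0.14848591  0.13615576] [-0.1307714   1.0829132  -0.14990352] 0.6708298048892682
row [-0.0019, 0.0009, 0.123] turn 0.0003 cur ya -0.159 len rows 2.2 0.0
```

View pics/w2.png

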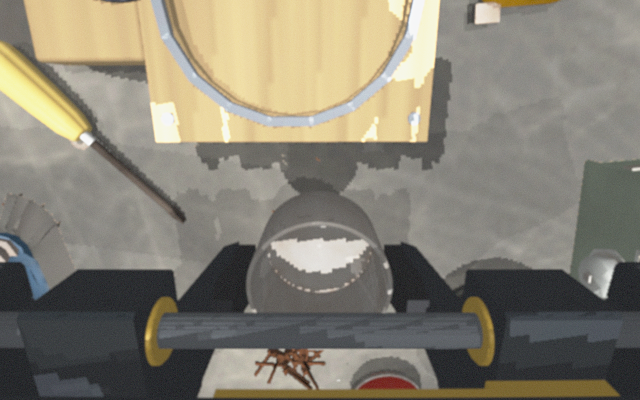

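>>> jog_arm(
  rows=[
    [[0, 0, 0.04], 0],
    [[0, 0, 0.08], 0],
    [[0, 0, 0.105], 0],
    [[0, 0, 0.112], 0],
    [[0, 0, 0.117], 0],
    [[0, 0, 0.12], 0],
    [[0, 0, 0.121], 0],
    [[0, 0, 0.121], 0],
  ],
)

```text
clock: 5.52
tool_pos: [0.5824, -0.1476, 0.0465]
eef_rot: [0.761, 0.648, 0.001, 0.001]
contact_force: [0.3, -0.4, -0.2]
opening: 0.668
```

>>> jog_arm(
  rows=[
    [[0, 0, 0.001], 0],
    [[0, 0, 0.002], 0],
    [[0, 0, 0.003], 0],
    [[0, 0, 0.004], 0],
    [[0, 0, 0.004], 0],
  ],
)

```text
clock: 5.93
tool_pos: [0.5821, -0.148, 0.0444]
eef_rot: [0.761, 0.648, 0.0, 0.001]
contact_force: [-3.0, 1.6, 12.0]
opening: 0.671
```

>>> jog_arm(
  rows=[
    [[0, 0, -0.001], 0],
    [[0, 0, -0.001], 0],
    [[0, 0, -0.001], 0],
    [[0, 0, -0.001], 0],
    [[0, 0, -0.001], 0],
  ],
  gripper=78,
)

```text
clock: 6.35
tool_pos: [0.5816, -0.1479, 0.043]
eef_rot: [0.761, 0.648, -0.0, -0.0]
contact_force: [-0.1, 0.5, 0.9]
opening: 0.884
```

>>> jog_arm(
  rows=[
    [[0, 0, -0.02], 0],
    [[0, 0, -0.05], 0],
    [[0, 0, -0.1], 0],
    [[0, 0, -0.14], 0],
    [[0, 0, -0.18], 0],
    [[0, 0, -0.2], 0],
    [[0, 0, -0.2], 0],
  ],
)

```text
clock: 6.93
tool_pos: [0.5839, -0.148, 0.1969]
eef_rot: [0.761, 0.648, 0.002, 0.003]
contact_force: [0.8, 0.6, -0.1]
opening: 0.887
```

```bash
python3 - <<'E'
from h import *
st=get_state();print(st['clock'],st['tool_pos'],st['contact_force'],st['opening']);im=snapshot('wrist'); cv2.imwrite('pics/w3.png',im[:,:,::-1])
im=snapshot('scene'); cv2.imwrite('pics/s3.png',cv2.resize(im[150:300,180:440],None,fx=3,fy=3,interpolation=3)[:,:,::-1])
print(proj('wrist',[.582,-.148,.045],st),proj('wrist',[.582,-.148,0],st))
cmd([*b2w([0.003,.30]),.20],-.16)
cmd([*b2w([0.003,.30]),.06],-.16)
print(st['q'].round(2))
E
```

```text
6.9333 [ 0.58387386 -0.1480228   0.19687777] [ 0.77891964  0.55389653 -0.1036673 ] 0.8873548300926518
[316.1782295  187.93272438] [316.27463825 175.58375417]
row [0.58, -0.0218, -0.0095] turn -0.0001 cur ya -0.16 len rows 10.4 0.0
row [0.58, -0.0218, 0.1772] turn -0.0001 cur ya -0.16 len rows 10.9 0.0
[ 0.43  0.77 -0.46  1.7   0.45  0.78 -0.4 ]
```

View pics/w3.png

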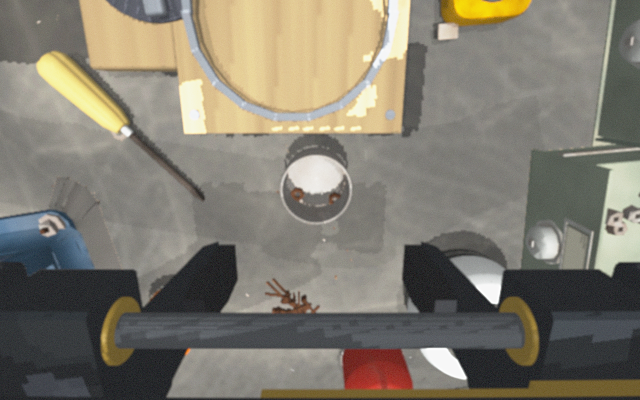

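View pics/s3.png

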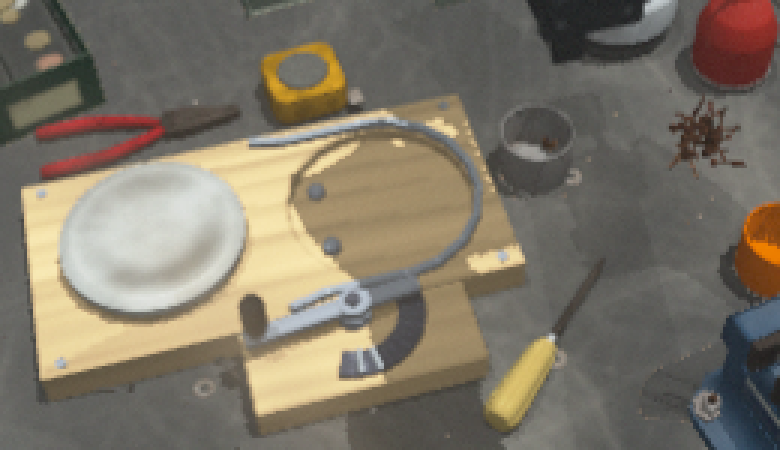

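The tin stands upright on the bare table at (316,187), between the board end and the pins. The pocket is now empty, with both catches showing. Next I go behind the cap with open fingers.

>>> jog_arm(
  rows=[
    [[0.05, 0, -0.01], 0],
    [[0.1, -0.01, -0.01], 0],
    [[0.15, -0.02, -0.01], 0],
    [[0.2, -0.02, -0.01], 0],
    [[0.25, -0.02, -0.01], 0],
    [[0.3, -0.02, -0.01], 0],
    [[0.35, -0.02, -0.01], 0],
    [[0.4, -0.02, -0.01], 0],
    [[0.45, -0.02, -0.01], 0],
    [[0.5, -0.02, -0.01], 0],
    [[0.54, -0.02, -0.01], 0],
    [[0.56, -0.02, 0], 0],
    [[0.56, -0.02, 0.05], 0],
    [[0.56, -0.02, 0.08], 0],
    [[0.56, -0.02, 0.1], 0],
    [[0.56, -0.02, 0.1], 0],
  ],
  gripper=88,
)

```text
clock: 8.37
tool_pos: [0.6306, 0.2656, 0.1118]
eef_rot: [0.761, 0.648, -0.006, -0.0]
contact_force: [-0.6, -0.1, -0.2]
opening: 0.998
```

```bash
python3 - <<'E'
from h import *
st=get_state();print(st['clock'],st['tool_pos'],w2b(st['tool_pos']),st['contact_force'],st['q'].round(2))
im=snapshot('wrist'); cv2.imwrite('pics/w4.png',im[:,:,::-1])
im=snapshot('top'); cv2.imwrite('pics/t4.png',cv2.resize(im[145:265,200:350],None,fx=5,fy=5,interpolation=3)[:,:,::-1])
cmd([*b2w([0.003,.28]),.058],-.16)
E
```

```text
8.3667 [0.63055741 0.26558067 0.11181051] [0.00177096 0.28125521] [-0.57052836 -0.07523596 -0.21835648] [-0.28  0.97 -0.37  1.46  0.43  0.81 -0.97]
row [-0.0047, -0.0011, 0.0779] turn -0.0004 cur ya -0.161 len rows 1.4 0.0
```

View pics/w4.png

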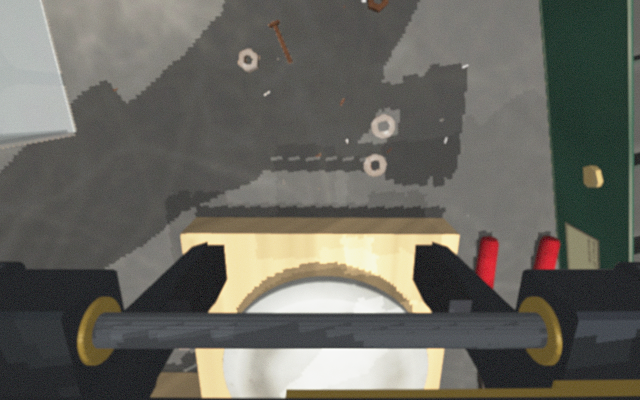

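View pics/t4.png

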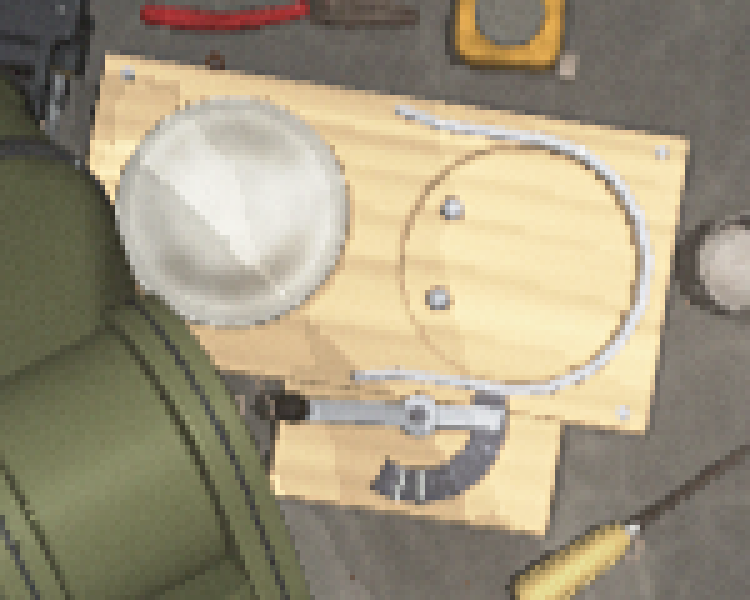

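>>> jog_arm(
  rows=[
    [[0, 0, 0.03], 0],
    [[0, 0, 0.055], 0],
    [[0, 0, 0.068], 0],
    [[0, 0, 0.072], 0],
    [[0, 0, 0.072], 0],
    [[-0.02, 0, 0.072], 0],
    [[-0.04, 0, 0.072], 0],
    [[-0.05, 0, 0.072], 0],
    [[-0.06, 0, 0.072], 0],
    [[-0.07, 0, 0.072], 0],
    [[-0.08, 0, 0.072], 0],
    [[-0.09, 0, 0.072], 0],
    [[-0.1, 0, 0.072], 0],
    [[-0.11, 0, 0.072], 0],
    [[-0.12, 0, 0.072], 0],
    [[-0.13, 0, 0.072], 0],
    [[-0.14, 0, 0.072], 0],
    [[-0.15, 0, 0.072], 0],
    [[-0.15, 0, 0.072], 0],
  ],
)

```text
clock: 10.05
tool_pos: [0.6157, 0.1553, 0.0641]
eef_rot: [0.762, 0.648, -0.001, 0.001]
contact_force: [0.1, 0.4, 0.5]
opening: 0.998
```

```bash
python3 - <<'E'
from h import *
st=get_state();print(st['clock'],st['tool_pos'],w2b(st['tool_pos']),st['contact_force'],st['q'].round(2))
im=snapshot('top'); cv2.imwrite('pics/t5.png',cv2.resize(im[145:265,200:350],None,fx=5,fy=5,interpolation=3)[:,:,::-1])
cmd([*b2w([0.0,.075]),.058],-.16)
E
```

```text
10.05 [0.61568037 0.15526081 0.06406187] [0.0046599  0.16997424] [0.11039122 0.40203449 0.45557095] [-0.14  0.98 -0.33  1.65  0.5   0.6  -0.92]
row [-0.1278, -0.0057, 0.0082] turn -0.0007 cur ya -0.161 len rows 2.3 0.0
```

View pics/t5.png

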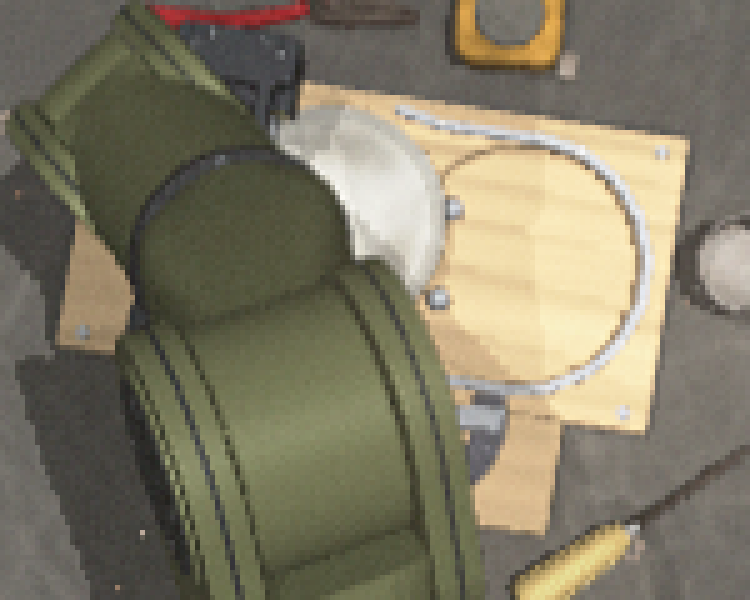

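>>> jog_arm(
  rows=[
    [[-0.01, -0.001, 0.005], 0],
    [[-0.02, -0.002, 0.005], 0],
    [[-0.03, -0.003, 0.005], 0],
    [[-0.04, -0.004, 0.005], 0],
    [[-0.05, -0.004, 0.005], 0],
    [[-0.06, -0.004, 0.005], 0],
    [[-0.07, -0.004, 0.005], 0],
    [[-0.08, -0.004, 0.005], 0],
    [[-0.09, -0.004, 0.005], 0],
    [[-0.1, -0.004, 0.005], 0],
    [[-0.108, -0.004, 0.005], 0],
    [[-0.116, -0.004, 0.005], 0],
    [[-0.12, -0.004, 0.005], 0],
    [[-0.124, -0.004, 0.005], 0],
    [[-0.127, -0.004, 0.005], 0],
    [[-0.127, -0.004, 0.005], 0],
  ],
)

```text
clock: 11.43
tool_pos: [0.5986, 0.0647, 0.0611]
eef_rot: [0.761, 0.648, 0.001, 0.0]
contact_force: [0.5, 1.8, 6.3]
opening: 0.998
```

```bash
python3 - <<'E'
from h import *
st=get_state();print(st['clock'],st['tool_pos'],w2b(st['tool_pos']),st['contact_force'],st['q'].round(2))
im=snapshot('top'); cv2.imwrite('pics/t6.png',cv2.resize(im[145:265,200:350],None,fx=5,fy=5,interpolation=3)[:,:,::-1])
im=snapshot('scene'); cv2.imwrite('pics/s6.png',cv2.resize(im[170:300,180:380],None,fx=4,fy=4,interpolation=3)[:,:,::-1])
E
```

```text
11.4333 [0.59860652 0.06466769 0.06111838] [0.00223726 0.07781807] [0.49719537 1.76023345 6.34543692] [-0.    0.96 -0.32  1.76  0.55  0.52 -0.85]
```

View pics/t6.png

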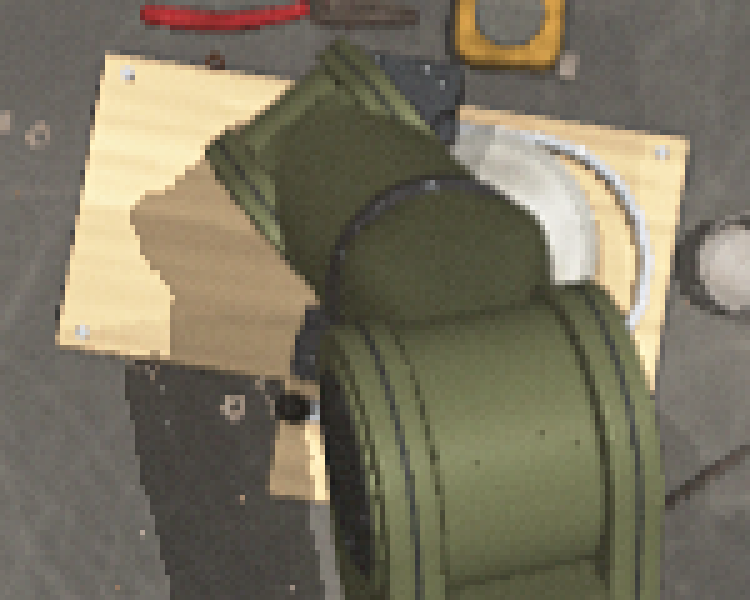

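View pics/s6.png

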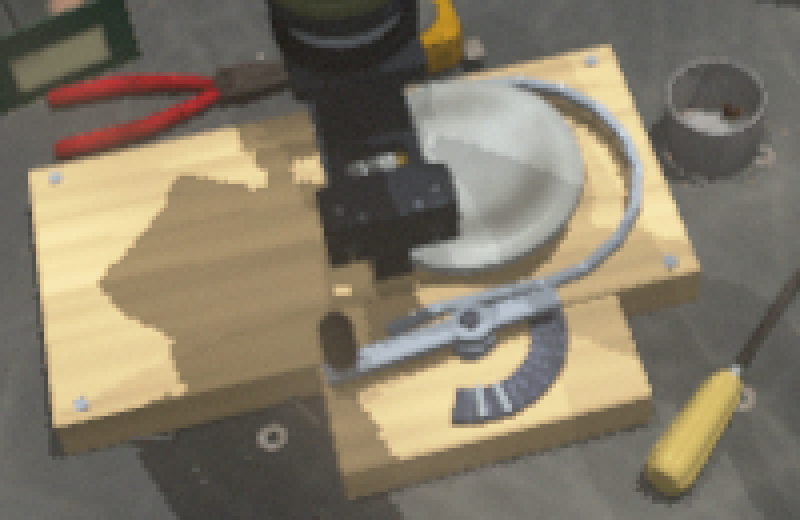

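>>> jog_arm(
  rows=[
    [[0, 0, -0.001], 0],
    [[-0.006, 0, -0.001], 0],
    [[-0.012, 0, -0.001], 0],
    [[-0.016, 0, -0.001], 0],
    [[-0.02, 0, -0.001], 0],
    [[-0.02, 0, -0.001], 0],
    [[-0.02, 0, -0.001], 0],
  ],
)

```text
clock: 12.12
tool_pos: [0.5946, 0.0485, 0.0607]
eef_rot: [0.762, 0.648, -0.001, -0.0]
contact_force: [-0.4, 0.3, 0.9]
opening: 0.998
```

```bash
python3 - <<'E'
from h import *
st=get_state();print(st['clock'],st['tool_pos'],w2b(st['tool_pos']),st['contact_force'])
im=snapshot('top'); cv2.imwrite('pics/t7.png',cv2.resize(im[145:265,200:350],None,fx=5,fy=5,interpolation=3)[:,:,::-1])
im=snapshot('scene'); cv2.imwrite('pics/s7.png',cv2.resize(im[170:300,180:380],None,fx=4,fy=4,interpolation=3)[:,:,::-1])
E
```

```text
12.1167 [0.59456056 0.04851493 0.0606537 ] [0.00081641 0.06122703] [-0.44494386  0.31339828  0.85791448]
```

View pics/t7.png

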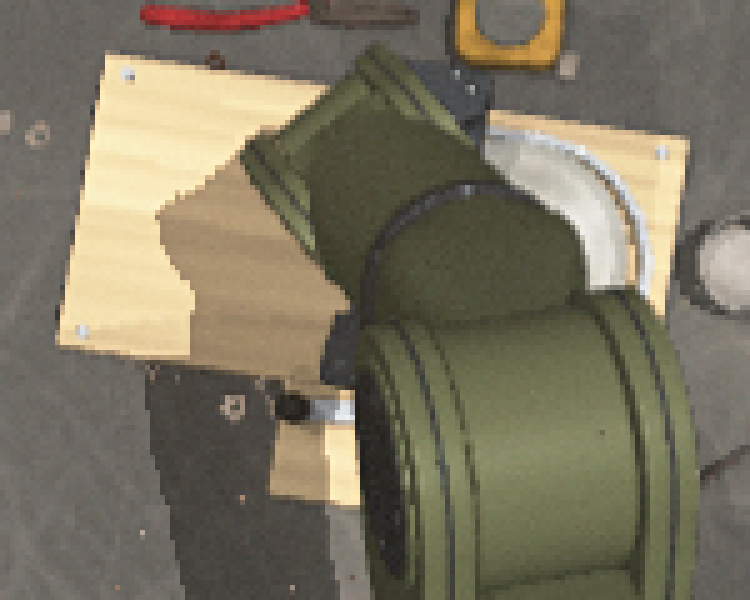

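View pics/s7.png

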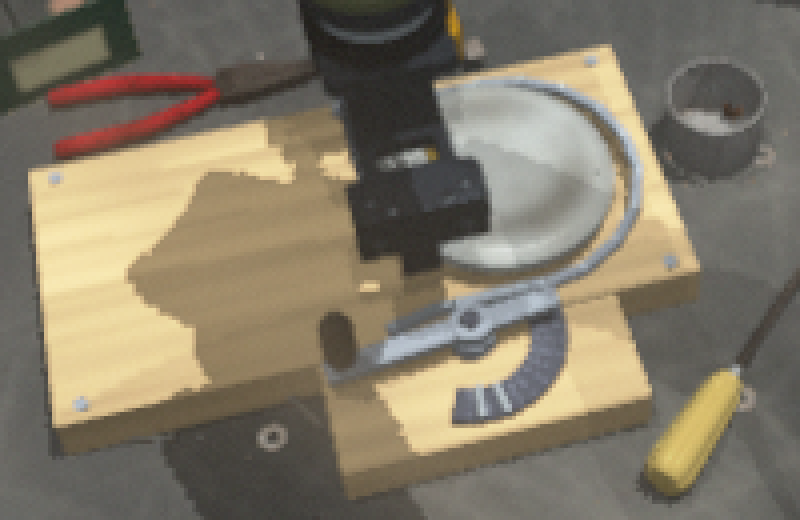

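>>> jog_arm(
  rows=[
    [[-0.002, 0, 0], 0],
    [[-0.004, 0, 0], 0],
    [[-0.005, 0, 0], 0],
    [[-0.005, 0, 0], 0],
  ],
)

```text
clock: 12.55
tool_pos: [0.5946, 0.0457, 0.0612]
eef_rot: [0.761, 0.648, -0.0, 0.0]
contact_force: [0.0, 0.4, -0.9]
opening: 0.997
```

```bash
python3 - <<'E'
from h import *
st=get_state();print(st['clock'],st['tool_pos'],w2b(st['tool_pos']),st['contact_force'])
im=snapshot('top'); cv2.imwrite('pics/t8.png',cv2.resize(im[145:265,200:350],None,fx=5,fy=5,interpolation=3)[:,:,::-1])
im=snapshot('scene'); cv2.imwrite('pics/s8.png',cv2.resize(im[170:300,180:380],None,fx=4,fy=4,interpolation=3)[:,:,::-1])
E
```

```text
12.55 [0.59460023 0.04569633 0.06115744] [0.00130462 0.05845075] [ 0.01239834  0.35666922 -0.90200943]
```

View pics/t8.png

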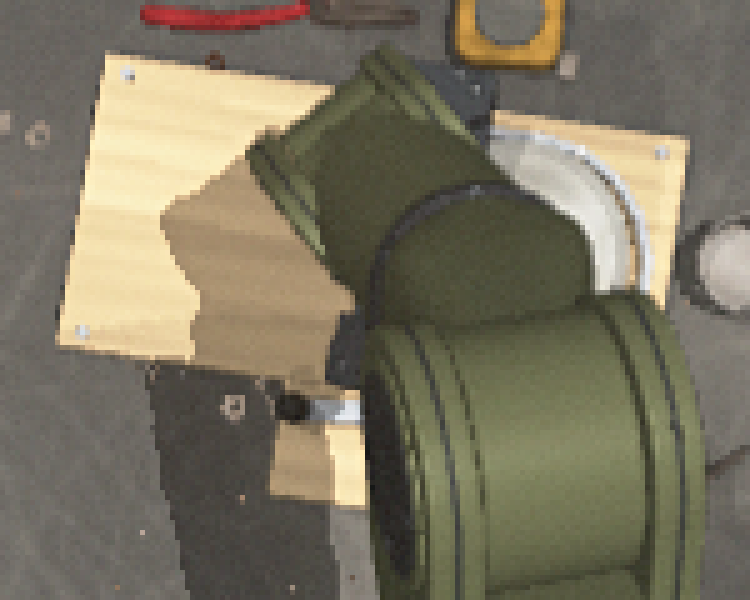

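View pics/s8.png

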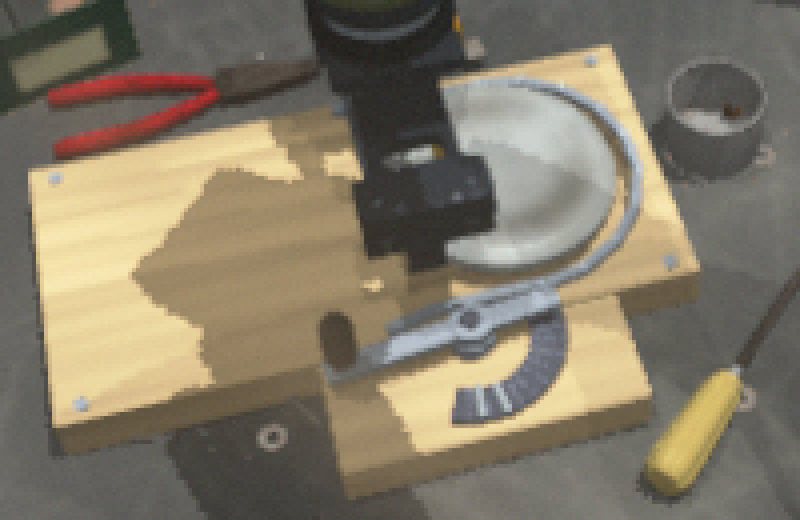

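>>> jog_arm(
  rows=[
    [[-0.002, 0, 0], 0],
    [[-0.004, 0, 0], 0],
    [[-0.005, 0, 0], 0],
    [[-0.005, 0, 0], 0],
  ],
)

```text
clock: 12.98
tool_pos: [0.5941, 0.0419, 0.0612]
eef_rot: [0.761, 0.648, -0.0, 0.0]
contact_force: [-0.0, -0.1, -0.0]
opening: 0.998
```

```bash
python3 - <<'E'
from h import *
st=get_state();print(st['clock'],st['tool_pos'],w2b(st['tool_pos']),st['contact_force'])
im=snapshot('top'); cv2.imwrite('pics/t9.png',cv2.resize(im[145:265,200:350],None,fx=5,fy=5,interpolation=3)[:,:,::-1])
im=snapshot('scene'); cv2.imwrite('pics/s9.png',cv2.resize(im[170:300,180:380],None,fx=4,fy=4,interpolation=3)[:,:,::-1])
E
```

```text
12.9833 [0.59410418 0.0418776  0.06120119] [0.00142331 0.05460177] [-0.00555374 -0.0766789  -0.01499788]
```

View pics/s9.png

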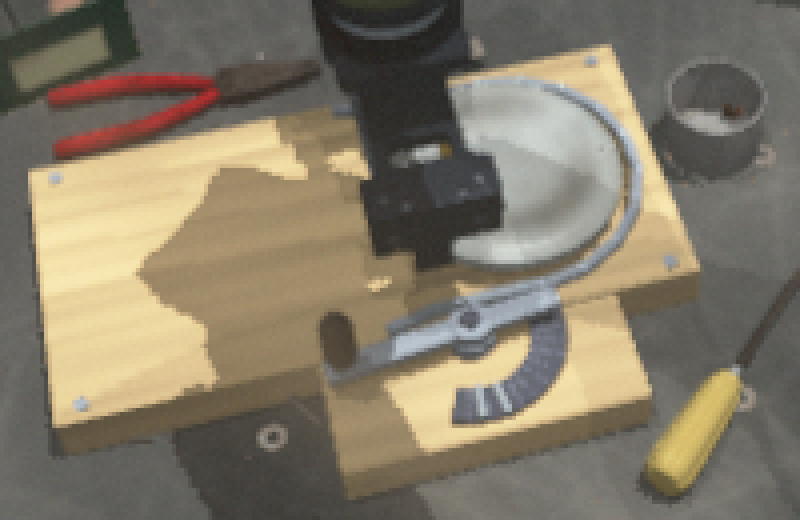

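>>> jog_arm(
  rows=[
    [[-0.002, 0, 0], 0],
    [[-0.003, 0, 0], 0],
    [[-0.004, 0, 0], 0],
    [[-0.004, 0, 0], 0],
  ],
)

```text
clock: 13.42
tool_pos: [0.5936, 0.0391, 0.0612]
eef_rot: [0.761, 0.648, -0.0, 0.0]
contact_force: [0.3, -0.1, 0.5]
opening: 0.995
```

```bash
python3 - <<'E'
from h import *
st=get_state();print(st['clock'],st['tool_pos'],w2b(st['tool_pos']),st['contact_force'])
im=snapshot('top'); cv2.imwrite('pics/t10.png',cv2.resize(im[145:265,200:350],None,fx=5,fy=5,interpolation=3)[:,:,::-1])
im=snapshot('scene'); cv2.imwrite('pics/s10.png',cv2.resize(im[170:300,180:380],None,fx=4,fy=4,interpolation=3)[:,:,::-1])
E
```

```text
13.4167 [0.59362775 0.03905456 0.06119052] [0.00140272 0.05173888] [ 0.26525519 -0.08636035  0.46511081]
```

View pics/s10.png

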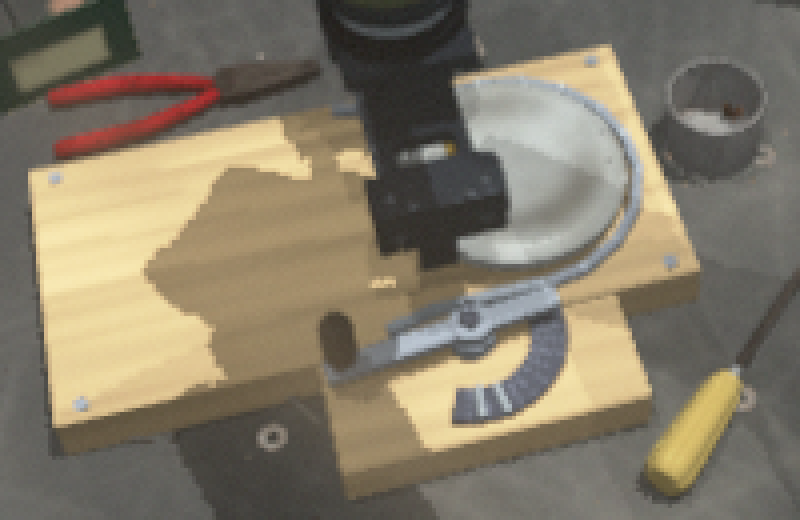

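View pics/t10.png

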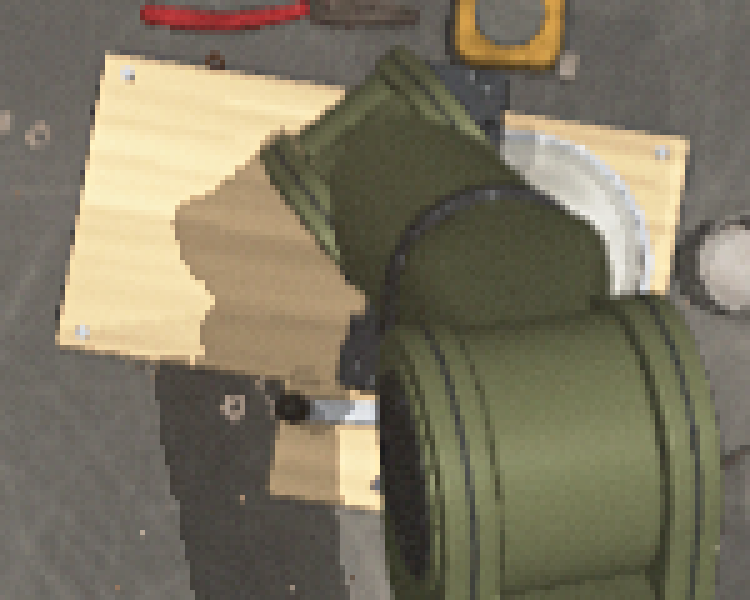

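>>> jog_arm(
  rows=[
    [[-0.001, 0, 0], 0],
    [[-0.002, 0, 0], 0],
    [[-0.003, 0, 0], 0],
    [[-0.003, 0, 0], 0],
  ],
)

```text
clock: 13.85
tool_pos: [0.5933, 0.0371, 0.0612]
eef_rot: [0.761, 0.648, 0.0, -0.0]
contact_force: [0.2, 1.5, 0.4]
opening: 0.997
```

```bash
python3 - <<'E'
from h import *
st=get_state();print(st['clock'],st['tool_pos'],w2b(st['tool_pos']),st['contact_force'],st['opening'])
E
```

```text
13.85 [0.59325887 0.03711319 0.06120857] [0.00134784 0.04976354] [0.21813941 1.51108494 0.41206359] 0.9966637156289354
```

>>> jog_arm(
  rows=[
    [[-0.001, 0, 0], 0],
    [[-0.002, 0, 0], 0],
    [[-0.002, 0, 0], 0],
  ],
)

```text
clock: 14.1
tool_pos: [0.593, 0.0363, 0.0612]
eef_rot: [0.761, 0.649, 0.0, -0.0]
contact_force: [1.1, 2.1, 0.7]
opening: 0.998
```

```bash
python3 - <<'E'
from h import *
st=get_state();print(st['clock'],st['tool_pos'],w2b(st['tool_pos']),st['contact_force'],st['opening'])
E
```

```text
14.1 [0.59301805 0.03626024 0.06122988] [0.00124599 0.04888312] [1.11544195 2.0902847  0.66420829] 0.9984687495690319
```

>>> jog_arm(
  rows=[
    [[0.007, 0, 0], 0],
    [[0.014, 0, 0], 0],
    [[0.03, 0, 0], 0],
    [[0.03, 0, -0.04], 0],
    [[0.03, 0, -0.09], 0],
    [[0.03, 0, -0.14], 0],
    [[0.03, 0, -0.18], 0],
    [[0, 0, -0.18], 0],
    [[0, 0, -0.18], 0],
  ],
)

```text
clock: 14.85
tool_pos: [0.5939, 0.0325, 0.1981]
eef_rot: [0.762, 0.647, 0.0, 0.002]
contact_force: [-0.0, -2.3, -0.5]
opening: 0.993
```

```bash
python3 - <<'E'
from h import *
st=get_state();print(st['clock'],st['tool_pos'],w2b(st['tool_pos']),st['contact_force'],st['opening'])
im=snapshot('wrist'); cv2.imwrite('pics/w11.png',im[:,:,::-1])
im=snapshot('scene'); cv2.imwrite('pics/s11.png',cv2.resize(im[170:300,180:380],None,fx=4,fy=4,interpolation=3)[:,:,::-1])
cmd([*b2w([0,.044]),.09],-.16);cmd([*b2w([0,.044]),.07],-.16)
E
```

```text
14.85 [0.59387536 0.03247796 0.19807758] [0.00269494 0.04528574] [-0.02826918 -2.25889376 -0.46790005] 0.992522399436256
row [-0.0051, -0.0012, 0.141] turn -0.0007 cur ya -0.161 len rows 2.5 0.0
row [-0.005, -0.0012, 0.1677] turn -0.0007 cur ya -0.161 len rows 3.0 0.0
```

View pics/w11.png

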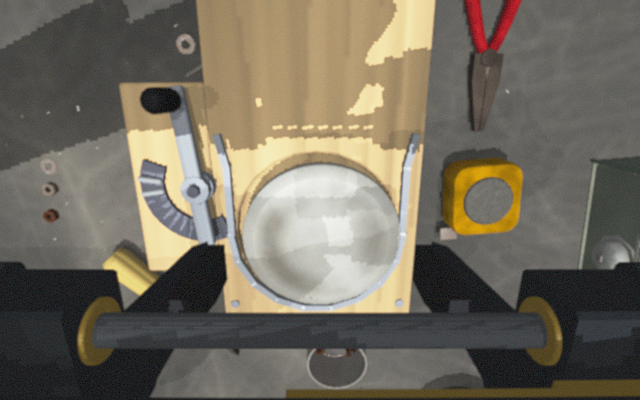

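View pics/s11.png

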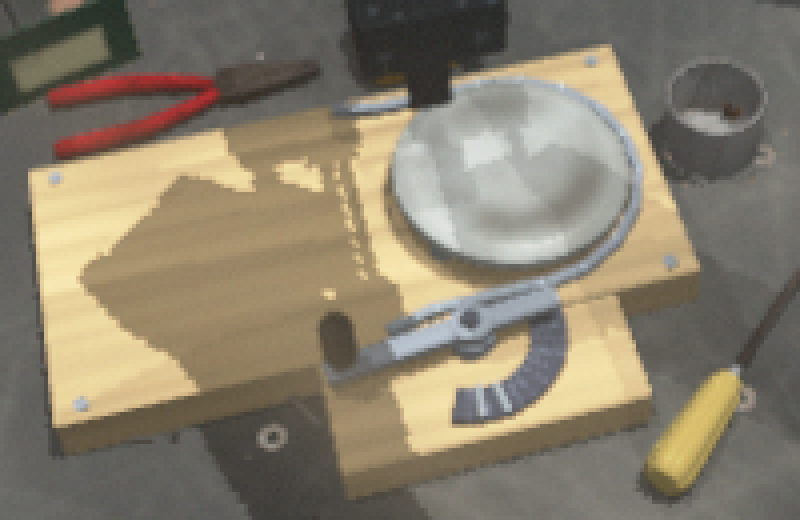

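>>> jog_arm(
  rows=[
    [[0, -0.002, 0.03], 0],
    [[0, -0.003, 0.06], 0],
    [[0, -0.003, 0.09], 0],
    [[0, -0.003, 0.12], 0],
    [[0, -0.003, 0.14], 0],
    [[0, -0.003, 0.155], 0],
    [[0, -0.003, 0.158], 0],
    [[0, -0.003, 0.158], 0],
    [[0, -0.003, 0.158], 0],
  ],
  gripper=0,
)

```text
clock: 15.7
tool_pos: [0.5911, 0.0367, 0.078]
eef_rot: [0.761, 0.649, 0.0, -0.0]
contact_force: [0.4, 0.7, -0.7]
opening: 0.341
```

>>> jog_arm(
  rows=[
    [[0, 0, 0], 0],
    [[0, 0, 0], 0],
    [[0, 0, 0], 0],
    [[0, 0, 0], 0],
    [[0, 0, 0.004], 0],
    [[0, 0, 0.008], 0],
    [[0, 0, 0.012], 0],
    [[0, 0, 0.014], 0],
    [[0, 0, 0.014], 0],
  ],
)

```text
clock: 16.45
tool_pos: [0.5911, 0.0365, 0.0676]
eef_rot: [0.761, 0.648, 0.0, 0.0]
contact_force: [-1.0, 0.7, 6.1]
opening: 0.003
```

>>> jog_arm(
  rows=[
    [[0, 0, 0.003], 0],
    [[0, 0, 0.006], 0],
    [[0, 0, 0.009], 0],
    [[0, 0, 0.009], 0],
    [[0, 0, 0.009], 0],
  ],
)

```text
clock: 16.87
tool_pos: [0.591, 0.0376, 0.0614]
eef_rot: [0.761, 0.649, 0.001, -0.0]
contact_force: [-1.9, 2.1, 9.0]
opening: 0.004
```

>>> jog_arm(
  rows=[
    [[0, 0, 0.002], 0],
    [[0, 0, 0.004], 0],
    [[0, 0, 0.005], 0],
    [[0, 0, 0.005], 0],
  ],
)

```text
clock: 17.2
tool_pos: [0.591, 0.0376, 0.0612]
eef_rot: [0.761, 0.649, 0.001, 0.001]
contact_force: [-10.0, 0.1, 40.2]
opening: 0.006
```

>>> jog_arm(
  rows=[
    [[0, 0, -0.01], 0],
    [[0, 0, -0.05], 0],
    [[0, 0, -0.1], 0],
    [[0, 0, -0.15], 0],
    [[0, 0, -0.18], 0],
    [[0, 0, -0.18], 0],
  ],
)

```text
clock: 17.7
tool_pos: [0.5937, 0.0368, 0.1966]
eef_rot: [0.761, 0.648, 0.004, 0.002]
contact_force: [0.4, -0.2, -0.7]
opening: 0.004
```

```bash
python3 - <<'E'
from h import *
st=get_state();print(st['clock'],st['tool_pos'],w2b(st['tool_pos']),st['contact_force'],st['opening'])
im=snapshot('wrist'); cv2.imwrite('pics/w12.png',im[:,:,::-1])
print([ (t,[(x['pixel'],round(x['p'],2)) for x in mark_of(t,'wrist')][:3]) for t in ('cap_center','lever_knob','lever_pivot')])
for n,b,z in (('piv',(-.1,.045),.055),('knob.16',(-.107,.117),.09),('capc',(0,0),.0285)): print(n,proj('wrist',[*b2w(b),z],st))
im=snapshot('scene'); cv2.imwrite('pics/s12.png',cv2.resize(im[170:300,180:380],None,fx=4,fy=4,interpolation=3)[:,:,::-1])
E
```

```text
17.7 [0.59372173 0.03682556 0.19656465] [0.00185062 0.04955333] [ 0.39770913 -0.15725507 -0.67426095] 0.0042077334344093826
[('cap_center', [([236.9, 319.8], 0.77), ([355.2, 334.8], 0.23)]), ('lever_knob', [([107.0, 162.3], 0.84)]), ('lever_pivot', [])]
piv [191.42888156 197.31506307]
knob.16 [150.06470132 106.10677587]
capc [316.09405463 235.83114188]
```

View pics/w12.png

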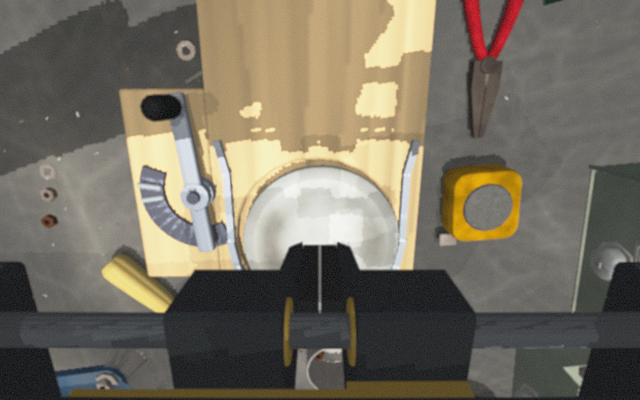

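View pics/s12.png

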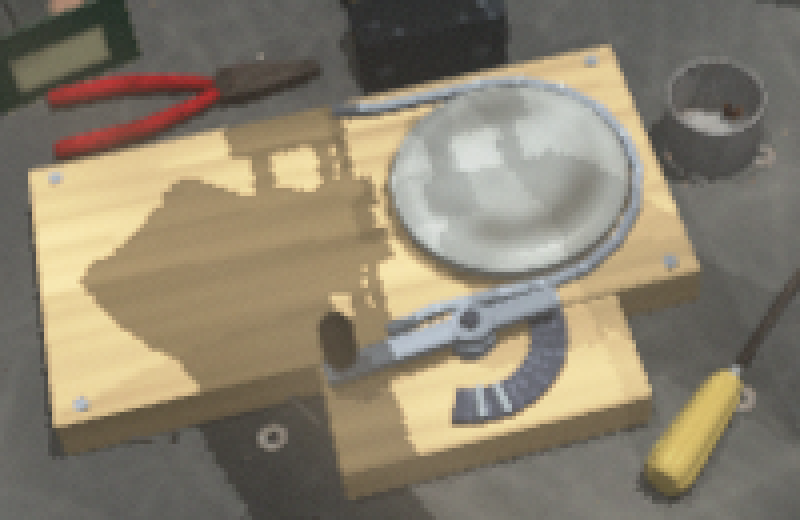

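```bash
python3 - <<'E'
from h import *
st=get_state(); print(st['tool_pos'],st['eef_rot'])
im=snapshot('wrist'); cv2.imwrite('pics/w13.png',cv2.resize(im[70:270,110:260],None,fx=4,fy=3,interpolation=3)[:,:,::-1])
cv2.imwrite('pics/w13.png',cv2.resize(im[80:230,110:260],None,fx=4,fy=4,interpolation=3)[:,:,::-1])
for n,b,z in (('piv',(-.1,.045),.055),('knob.16',(-.107,.117),.09),('knobbase',(-.107,.117),.056),('capc',(0,0),.0285)): print(n,proj('wrist',[*b2w(b),z],st))
E
```

```text
[0.5897322  0.03562677 0.19000935] [ 7.61317160e-01  6.48377523e-01 -1.48803047e-03 -7.45201904e-04]
piv [195.52312382 196.23351982]
knob.16 [153.33275339 102.55654318]
knobbase [175.05699903 101.27680291]
capc [322.36648976 235.9774983 ]
```

View pics/w13.png

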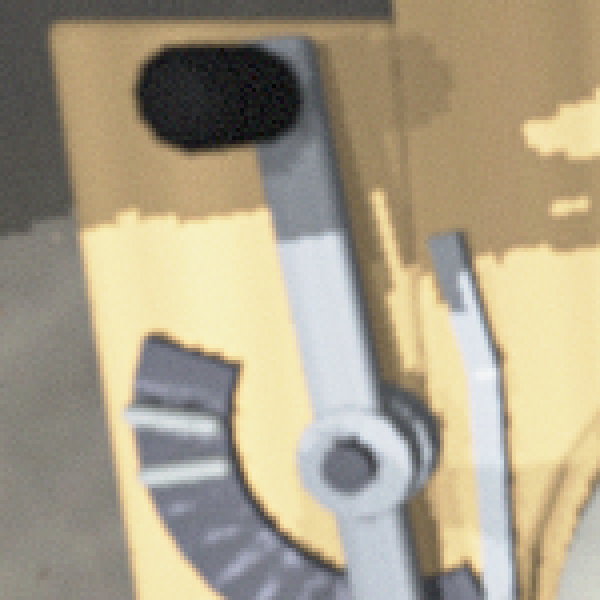

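```bash
python3 - <<'E'
from h import *
cmd([*b2w([-.106,.1165]),.16],-.16)
print(get_state()['q'].round(2))
E
```

```text
row [0.0916, -0.1387, 0.0403] turn 0.0001 cur ya -0.16 len rows 3.1 0.0
[ 0.12  0.76 -0.45  1.73  0.45  0.76 -0.72]
```

>>> jog_arm(
  rows=[
    [[0.03, -0.05, 0.01], 0],
    [[0.06, -0.1, 0.02], 0],
    [[0.092, -0.139, 0.03], 0],
    [[0.092, -0.139, 0.04], 0],
    [[0.092, -0.139, 0.04], 0.05],
    [[0.092, -0.139, 0.04], 0.05],
    [[0.092, -0.139, 0.04], 0.05],
    [[0.092, -0.139, 0.04], 0.05],
    [[0.092, -0.139, 0.04], 0.05],
  ],
  gripper=56,
)

```text
clock: 18.75
tool_pos: [0.4993, 0.1202, 0.1615]
eef_rot: [0.793, 0.61, 0.0, 0.0]
contact_force: [-0.1, -0.1, -0.3]
opening: 0.631
```

```bash
python3 - <<'E'
from h import *
st=get_state();print(st['clock'],st['tool_pos'],w2b(st['tool_pos']),st['contact_force'],st['opening'],st['q'].round(2))
im=snapshot('wrist'); cv2.imwrite('pics/w14.png',im[:,:,::-1])
for n,b,z in (('piv',(-.1,.045),.055),('knobtop',(-.106,.1165),.09)): print(n,proj('wrist',[*b2w(b),z],st))
cmd([*b2w([-.106,.1165]),.080],-.16)
E
```

```text
18.75 [0.49928992 0.12021056 0.16151583] [-0.10465978  0.11682857] [-0.13054016 -0.14148742 -0.29805867] 0.631066990282931 [-0.11  0.72 -0.35  1.99  0.47  0.52 -1.05]
piv [335.04595507 292.79528944]
knobtop [317.50494667 222.82150398]
row [-0.0006, -0.0017, 0.1088] turn -0.05 cur ya -0.26 len rows 2.0 0.8
```

View pics/w14.png

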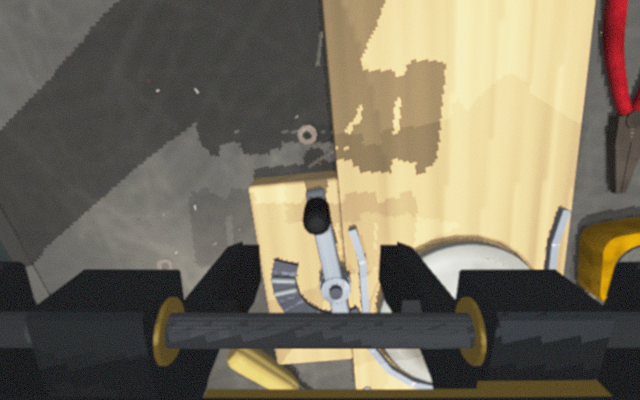

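>>> jog_arm(
  rows=[
    [[0, -0.001, 0.04], 0],
    [[0, -0.001, 0.08], 0],
    [[0, -0.001, 0.1], 0],
    [[0, -0.001, 0.107], 0],
    [[0, -0.001, 0.107], 0],
    [[0, -0.001, 0.107], 0],
  ],
)

```text
clock: 19.3
tool_pos: [0.4986, 0.121, 0.0819]
eef_rot: [0.793, 0.609, 0.0, 0.0]
contact_force: [0.1, -0.3, -0.2]
opening: 0.634
```

>>> jog_arm(
  rows=[
    [[0, 0, 0], 0],
    [[0, 0, 0], 0],
    [[0, 0, 0], 0],
    [[0, 0, 0], 0],
    [[0, 0, 0], 0],
    [[0, 0, 0], 0],
  ],
  gripper=10,
  newtons=8,
)

```text
clock: 19.8
tool_pos: [0.4982, 0.1209, 0.0817]
eef_rot: [0.793, 0.609, 0.0, 0.0]
contact_force: [-0.9, 0.5, -0.0]
opening: 0.206
```

```bash
python3 - <<'E'
from h import *
st=get_state();p=st['tool_pos'];print(st['clock'],p,w2b(p),st['contact_force'],st['opening'],st['q'].round(2))
b=w2b(p)-[-.1,.045]; r0=np.hypot(*b); a0=np.arctan2(b[0],b[1]); print(r0,a0, 'q',a0+.262)
M=R.from_quat(st['eef_rot']).as_matrix()
# arc in board frame from measured start, target dir +x (angle pi/2 from +y cw)
N=20
for i in range(1,N+1):
    a=a0+(np.pi/2-a0)*i/N
    rr=r0+(0.072-r0)*i/N
    w=b2w([-.1+rr*np.sin(a),.045+rr*np.cos(a)])
    d=M.T@np.array([*(w-p[:2]),0]); print((d/.75).round(3).tolist()[:2],end=' ')
E
```

```text
19.8 [0.49822695 0.12092983 0.08166696] [-0.10582377  0.1173693 ] [-0.91935512  0.45282525 -0.0187186 ] 0.2056917748566398 [-0.19  0.85 -0.22  2.03  0.56  0.32 -1.14]
0.07260325281504428 -0.08029991518480485 q 0.18170008481519517
[0.001, 0.008] [0.001, 0.016] [0.001, 0.024] [0.0, 0.032] [-0.001, 0.04] [-0.003, 0.047] [-0.006, 0.055] [-0.01, 0.062] [-0.014, 0.069] [-0.018, 0.075] [-0.023, 0.081] [-0.029, 0.087] [-0.035, 0.092] [-0.041, 0.097] [-0.048, 0.101] [-0.055, 0.105] [-0.062, 0.108] [-0.07, 0.11] [-0.078, 0.112] [-0.086, 0.113]
```

>>> jog_arm(
  rows=[
    [[0.001, 0.008, 0], 0.02],
    [[0.001, 0.016, 0], 0.04],
    [[0.001, 0.024, 0], 0.06],
    [[0, 0.032, 0], 0.08],
    [[-0.001, 0.04, 0], 0.1],
    [[-0.003, 0.047, 0], 0.12],
    [[-0.006, 0.055, 0], 0.14],
    [[-0.01, 0.062, 0], 0.16],
    [[-0.014, 0.069, 0], 0.18],
    [[-0.018, 0.075, 0], 0.2],
    [[-0.023, 0.081, 0], 0.22],
    [[-0.029, 0.087, 0], 0.24],
    [[-0.035, 0.092, 0], 0.26],
    [[-0.041, 0.097, 0], 0.28],
    [[-0.048, 0.101, 0], 0.3],
    [[-0.048, 0.101, 0], 0.3],
  ],
)

```text
clock: 21.13
tool_pos: [0.5627, 0.0644, 0.0814]
eef_rot: [0.938, 0.346, -0.0, 0.001]
contact_force: [1.7, 1.3, 0.1]
opening: 0.204
```

```bash
python3 - <<'E'
from h import *
st=get_state();p=st['tool_pos'];print(st['clock'],p,w2b(p),st['contact_force'],st['opening'],st['q'].round(2))
b=w2b(p)-[-.1,.045]; r0=np.hypot(*b); a0=np.arctan2(b[0],b[1]); print(r0,a0, 'q',a0+.262)
im=snapshot('wrist'); cv2.imwrite('pics/w15.png',im[:,:,::-1])
im=snapshot('scene'); cv2.imwrite('pics/s15.png',cv2.resize(im[170:300,180:380],None,fx=4,fy=4,interpolation=3)[:,:,::-1])
M=R.from_quat(st['eef_rot']).as_matrix()
N=8
for i in range(1,N+1):
    a=a0+(np.pi/2-a0)*i/N
    rr=r0+(0.072-r0)*i/N
    w=b2w([-.1+rr*np.sin(a),.045+rr*np.cos(a)])
    d=M.T@np.array([*(w-p[:2]),0]); print((d/.75).round(4).tolist()[:2],end=' ')
E
```

```text
21.1333 [0.56266458 0.06435368 0.08141738] [-0.03319558  0.07178186] [1.70725691 1.30181689 0.13582047] 0.20430267172740801 [-0.1   0.88 -0.16  1.87  0.32  0.41 -1.37]
0.07197290516994369 1.1895146908156664 q 1.4515146908156664
[-0.0022, 0.004] [-0.0046, 0.0079] [-0.0072, 0.0117] [-0.01, 0.0153] [-0.0129, 0.0188] [-0.016, 0.0222] [-0.0193, 0.0254] [-0.0227, 0.0284]
```

View pics/s15.png

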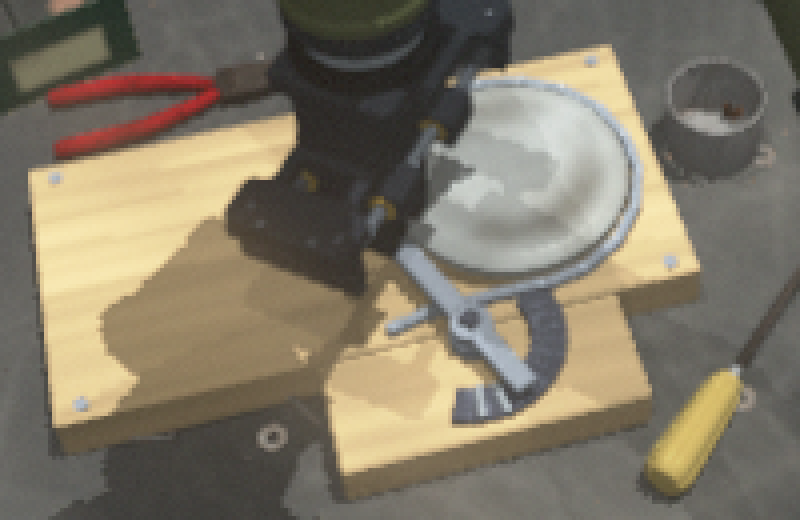

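View pics/w15.png

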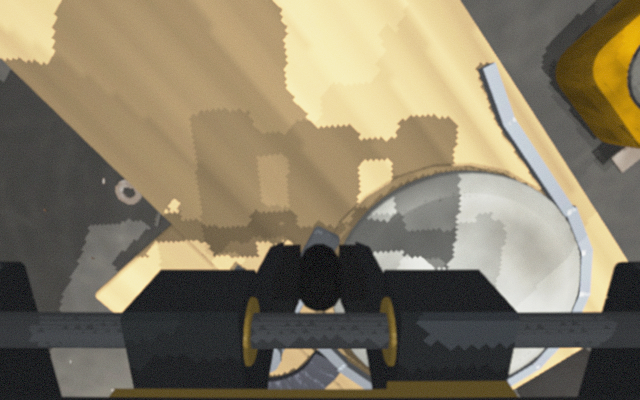

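>>> jog_arm(
  rows=[
    [[-0.002, 0.004, 0], 0.01],
    [[-0.005, 0.008, 0], 0.02],
    [[-0.007, 0.012, 0], 0.04],
    [[-0.01, 0.015, 0], 0.05],
    [[-0.013, 0.019, 0], 0.06],
    [[-0.016, 0.022, 0], 0.07],
    [[-0.019, 0.025, 0], 0.08],
    [[-0.023, 0.028, 0], 0.1],
    [[-0.023, 0.028, 0], 0.1],
    [[-0.023, 0.028, 0], 0.1],
  ],
)

```text
clock: 22.07
tool_pos: [0.5626, 0.0379, 0.0814]
eef_rot: [0.968, 0.252, -0.0, 0.001]
contact_force: [1.8, 0.2, -1.0]
opening: 0.195
```

```bash
python3 - <<'E'
from h import *
st=get_state();p=st['tool_pos'];print(st['clock'],p,w2b(p),st['contact_force'],st['opening'],st['q'].round(2))
b=w2b(p)-[-.1,.045]; r0=np.hypot(*b); a0=np.arctan2(b[0],b[1]); print(r0,a0, 'q',a0+.262)
im=snapshot('scene'); cv2.imwrite('pics/s16.png',cv2.resize(im[200:300,270:370],None,fx=6,fy=6,interpolation=3)[:,:,::-1])
M=R.from_quat(st['eef_rot']).as_matrix()
for t in (.03,.06): 
    a=np.pi/2+t; w=b2w([-.1+.072*np.sin(a),.045+.072*np.cos(a)]); print(t,M.T@np.array([*(w-p[:2]),0])/.75)
E
```

```text
22.0667 [0.56263492 0.03789256 0.0814373 ] [-0.02900912  0.04565401] [ 1.84767411  0.24185561 -0.98024199] 0.19537726971574654 [-0.08  0.88 -0.12  1.88  0.25  0.4  -1.45]
0.0709938947746272 1.5615840330670894 q 1.8235840330670894
0.03 [-1.30594430e-03  3.75030154e-03  7.24371484e-06]
0.06 [-3.19232949e-03  5.92637535e-03  1.28656744e-05]
```

View pics/s16.png

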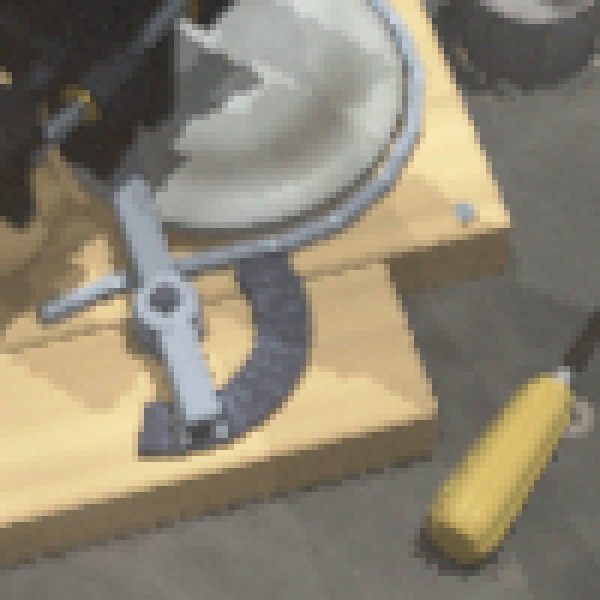

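>>> jog_arm(
  rows=[
    [[0, 0, 0], 0],
    [[0, 0, 0], 0],
    [[0, 0, 0], 0],
    [[0, 0, 0], 0],
    [[0, 0, 0], 0],
    [[0, 0, 0], 0],
  ],
  gripper=50,
)

```text
clock: 22.62
tool_pos: [0.5627, 0.0395, 0.0815]
eef_rot: [0.968, 0.253, -0.0, 0.0]
contact_force: [0.2, 0.2, 0.5]
opening: 0.563
```

>>> jog_arm(
  rows=[
    [[0, 0, -0.03], 0],
    [[0, 0, -0.07], 0],
    [[0, 0, -0.12], 0],
    [[0, 0, -0.17], 0],
    [[0, 0, -0.2], 0],
    [[0, 0, -0.2], 0],
    [[0, 0, -0.2], 0],
  ],
)

```text
clock: 23.2
tool_pos: [0.5633, 0.0395, 0.2327]
eef_rot: [0.968, 0.253, 0.001, 0.0]
contact_force: [-0.2, -0.9, -0.9]
opening: 0.568
```

```bash
python3 - <<'E'
from h import *
st=get_state();p=st['tool_pos'];print(st['clock'],p,st['contact_force'],st['opening'])
im=snapshot('wrist'); cv2.imwrite('pics/w17.png',im[:,:,::-1])
im=snapshot('scene'); cv2.imwrite('pics/s17.png',cv2.resize(im[170:300,180:380],None,fx=4,fy=4,interpolation=3)[:,:,::-1])
E
```

```text
23.2 [0.5632953  0.03949402 0.23268852] [-0.23120998 -0.9194877  -0.86089346] 0.5679514824974008
```

View pics/w17.png

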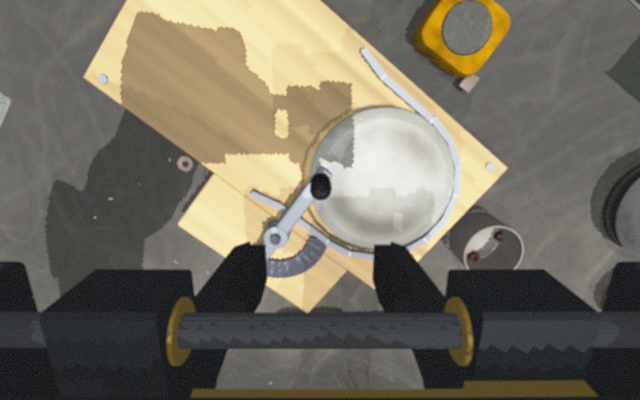

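View pics/s17.png

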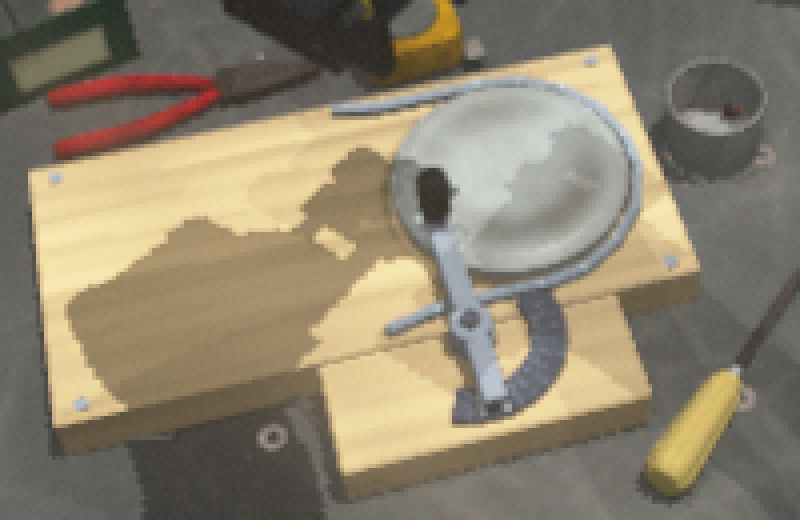

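```bash
python3 - <<'E'
from h import *
cmd([.48,.30,.27],-1.05)
E
```

```text
row [0.0747, -0.3567, -0.0527] turn -0.005 cur ya -1.06 len rows 6.6 0.1
```

>>> jog_arm(
  rows=[
    [[0, 0, -0.05], 0],
    [[0.02, -0.09, -0.05], 0],
    [[0.04, -0.18, -0.05], 0],
    [[0.06, -0.27, -0.05], 0],
    [[0.07, -0.35, -0.05], 0],
    [[0.07, -0.35, -0.05], 0],
    [[0.07, -0.35, -0.05], 0],
    [[0.07, -0.35, -0.05], 0],
    [[0.07, -0.35, -0.05], 0],
    [[0.07, -0.35, -0.05], 0],
  ],
)

```text
clock: 24.13
tool_pos: [0.479, 0.2946, 0.2672]
eef_rot: [0.967, 0.254, -0.002, 0.001]
contact_force: [-0.0, -0.6, -0.2]
opening: 0.567
```

```bash
python3 - <<'E'
from h import *
st=get_state();p=st['tool_pos'];print(st['clock'],p,st['contact_force'])
t=snapshot('top').copy(); s=snapshot('scene').copy()
cv2.imwrite('pics/t18.png',cv2.resize(t[145:265,200:350],None,fx=5,fy=5,interpolation=3)[:,:,::-1])
cv2.imwrite('pics/s18.png',cv2.resize(s[190:290,260:360],None,fx=6,fy=6,interpolation=3)[:,:,::-1])
for q in (1.73,1.833,1.93):
    a=q-.262; d=np.array([np.sin(a),np.cos(a)]); P=np.array([-.1,.045])
    print(q,'tip top',(np.array(proj('top',[*b2w(P+.082*d),.05]))-[200,145])*5,'tail50',(proj('top',[*b2w(P-.05*d),.05])-[200,145])*5,
      'scene tail',(proj('scene',[*b2w(P-.05*d),.05])-[260,190])*6,'piv',(proj('scene',[*b2w(P),.05])-[260,190])*6,(proj('top',[*b2w(P),.05])-[200,145])*5, 'knobtop sc',(proj('scene',[*b2w(P+.072*d),.09])-[260,190])*6,'knobtop top',(proj('top',[*b2w(P+.072*d),.09])-[200,145])*5)
print([(x['pixel'],round(x['p'],2)) for x in mark_of('lever_knob','top')],[(x['pixel'],round(x['p'],2)) for x in mark_of('cap_center','top')],proj('top',[*b2w([0,0]),.0285]))
E
```

```text
24.1333 [0.47897557 0.2945767  0.26721329] [-0.01176924 -0.64612197 -0.24824127]
1.73 tip top [424.75822326 275.77627803] tail50 [413.61863836 497.9510876 ] scene tail [272.45243564 468.09745418] piv [224.29263451 356.00523944] [417.84164896 413.34107181] knobtop sc [152.02502007 141.29137328] knobtop top [419.12574542 286.5190503 ]
1.833 tip top [438.84220323 277.11178039] tail50 [404.95482873 497.12053318] scene tail [258.29200407 472.35387372] piv [224.29263451 356.00523944] [417.84164896 413.34107181] knobtop sc [171.59731217 136.00095467] knobtop top [431.8635198  287.72762032]
1.93 tip top [451.90862413 279.68314992] tail50 [396.92041265 495.52347764] scene tail [244.58580836 475.20283983] piv [224.29263451 356.00523944] [417.84164896 413.34107181] knobtop sc [190.40915853 132.46924785] knobtop top [443.68047846 290.05441614]
[([204.5, 287.5], 0.74)] [([197.2, 303.4], 0.91)] [303.79506599 197.37994433]
```

View pics/t18.png

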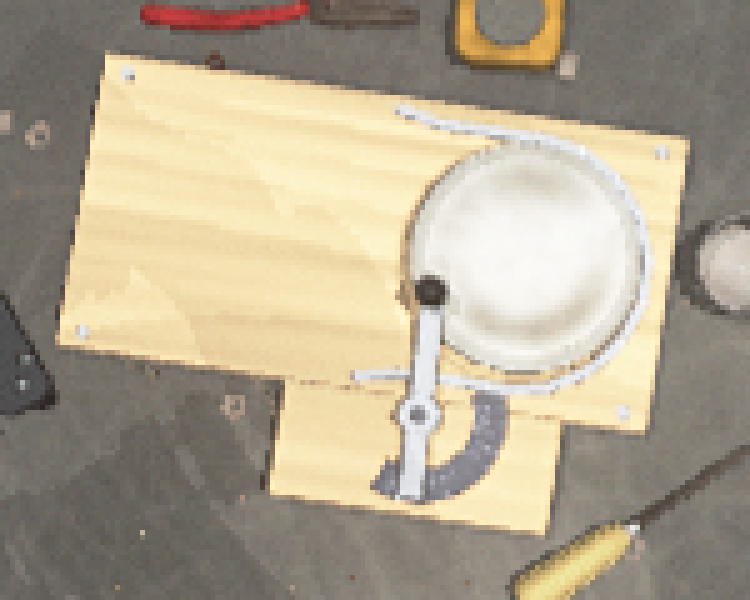

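View pics/s18.png

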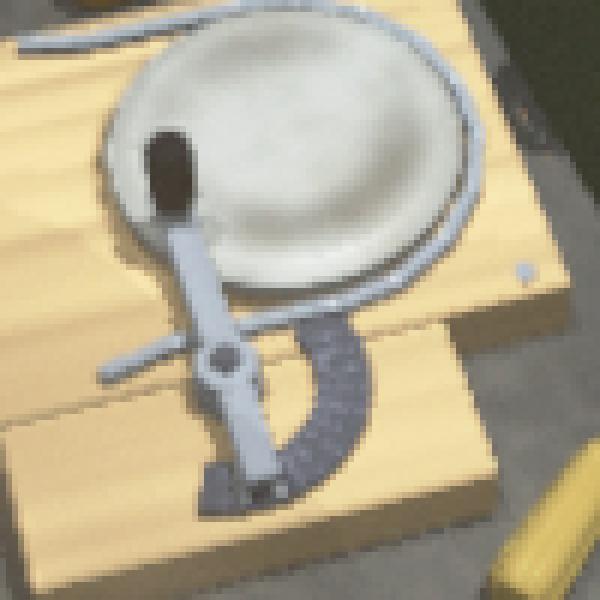

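```bash
python3 - <<'E'
from h import *
im=cv2.imread('pics/w17.png'); cv2.imwrite('pics/w17z.png',cv2.resize(im[155:285,250:350],None,fx=6,fy=4.6,interpolation=3) if 0 else cv2.resize(im[160:280,250:350],None,fx=5,fy=5,interpolation=3))
st=dict(tool_pos=np.array([.5633,.0395,.2327]),eef_rot=np.array([.968,.253,.001,0])/np.linalg.norm([.968,.253,.001,0]))
for q in (1.73,1.833,1.93):
    a=q-.262; d=np.array([np.sin(a),np.cos(a)]); P=np.array([-.1,.045])
    f=lambda b,z:((proj('wrist',[*b2w(b),z],st)-[250,160])*5).round(0)
    print(q,'piv',f(P,.05),'tip',f(P+.082*d,.05),'tail40',f(P-.04*d,.05),'knobtop',f(P+.072*d,.09))
E
```

```text
1.73 piv [123. 386.] tip [352.  33.] tail40 [ 21. 543.] knobtop [320. 135.]
1.833 piv [123. 386.] tip [390.  60.] tail40 [  4. 532.] knobtop [357. 161.]
1.93 piv [123. 386.] tip [423.  88.] tail40 [-12. 521.] knobtop [390. 188.]
```

View pics/w17z.png

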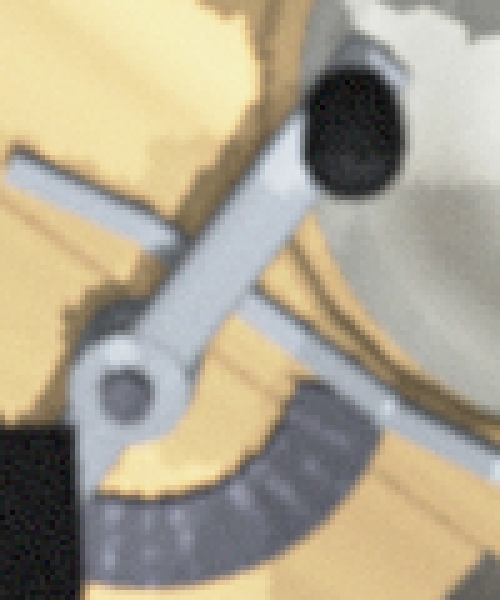

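Everything looks done, but three views put the lever at about 1.79–1.81 rad, slightly short of the notch centre. I'll regrip the knob and nudge it about 2 mm.

```bash
python3 - <<'E'
from h import *
k=b2w([-.028,.0435]); print(k)
cmd([*k,.20],-1.06);cmd([*k,.083],-1.06)
E
```

```text
[0.56328798 0.0356053 ]
row [-0.0699, 0.3517, 0.0917] turn -0.0017 cur ya -1.063 len rows 6.7 0.0
row [-0.0696, 0.3514, 0.2477] turn -0.0017 cur ya -1.063 len rows 7.8 0.0
```

>>> jog_arm(
  rows=[
    [[-0.01, 0.06, 0.01], 0],
    [[-0.02, 0.12, 0.03], 0],
    [[-0.04, 0.18, 0.05], 0],
    [[-0.05, 0.24, 0.07], 0],
    [[-0.06, 0.3, 0.09], 0],
    [[-0.07, 0.345, 0.09], 0],
    [[-0.07, 0.352, 0.1], 0],
    [[-0.07, 0.352, 0.12], 0],
    [[-0.07, 0.352, 0.12], 0],
    [[-0.07, 0.352, 0.12], 0],
  ],
  gripper=50,
)

```text
clock: 25.17
tool_pos: [0.5628, 0.0373, 0.1785]
eef_rot: [0.968, 0.252, -0.001, -0.0]
contact_force: [-0.2, -0.2, 1.0]
opening: 0.567
```

```bash
python3 - <<'E'
from h import *
k=b2w([-.028,.0435]); st=get_state(); print(st['tool_pos'],st['clock'],w2b(st['tool_pos']))
cmd([*k,.083],-1.06)
E
```

```text
[0.56281101 0.03728703 0.17849226] 25.1667 [-0.02873881  0.04508427]
row [-0.0003, 0.0024, 0.1273] turn -0.0009 cur ya -1.062 len rows 2.3 0.0
```

>>> jog_arm(
  rows=[
    [[0, 0.002, 0.05], 0],
    [[0, 0.002, 0.09], 0],
    [[0, 0.002, 0.115], 0],
    [[0, 0.002, 0.126], 0],
    [[0, 0.002, 0.126], 0],
    [[0, 0.002, 0.126], 0],
  ],
)

```text
clock: 25.67
tool_pos: [0.5647, 0.0378, 0.0854]
eef_rot: [0.967, 0.253, 0.001, -0.0]
contact_force: [0.0, 0.1, -0.0]
opening: 0.569
```

>>> jog_arm(
  rows=[
    [[0, 0, 0], 0],
    [[0, 0, 0], 0],
    [[0, 0, 0], 0],
    [[0, 0, 0], 0],
    [[0, 0, 0], 0],
    [[0, 0, 0], 0],
  ],
  gripper=10,
)

```text
clock: 26.17
tool_pos: [0.564, 0.0369, 0.0848]
eef_rot: [0.968, 0.253, -0.0, -0.0]
contact_force: [-1.0, 0.7, 3.5]
opening: 0.198
```

```bash
python3 - <<'E'
from h import *
st=get_state(); p=st['tool_pos']; print(p,st['clock'],w2b(p),st['contact_force'],st['opening'])
b=w2b(p)-[-.1,.045]; print(np.hypot(*b),np.arctan2(b[0],b[1])+.262)
E
```

```text
[0.56402966 0.03693861 0.0848306 ] 26.1667 [-0.02748021  0.04493445] [-0.97819332  0.67865207  3.49669321] 0.1975074015270217
0.07251981982356108 1.8337002309209451
```

>>> jog_arm(
  rows=[
    [[-0.001, 0.001, 0], 0],
    [[-0.001, 0.002, 0], 0],
    [[-0.001, 0.002, 0], 0],
    [[-0.001, 0.002, 0], 0],
  ],
)

```text
clock: 26.5
tool_pos: [0.5639, 0.0361, 0.0848]
eef_rot: [0.967, 0.253, -0.0, -0.001]
contact_force: [-2.3, 2.6, 6.0]
opening: 0.198
```

```bash
python3 - <<'E'
from h import *
st=get_state(); p=st['tool_pos']; print(p,st['clock'],w2b(p),st['contact_force'],st['opening'])
b=w2b(p)-[-.1,.045]; print(np.hypot(*b),np.arctan2(b[0],b[1])+.262)
E
```

```text
[0.56388353 0.03607471 0.08475388] 26.5 [-0.02748684  0.0440583 ] [-2.34424794  2.64531295  6.04765418] 0.19840071073599502
0.07251927369377012 1.845782138747537
```

>>> jog_arm(
  rows=[
    [[0, 0, 0], 0],
    [[0, 0, 0], 0],
    [[0, 0, 0], 0],
    [[0, 0, 0], 0],
    [[0, 0, 0], 0],
  ],
  gripper=50,
)

```text
clock: 26.92
tool_pos: [0.5644, 0.0348, 0.0843]
eef_rot: [0.968, 0.252, -0.0, 0.0]
contact_force: [0.5, -0.2, 0.1]
opening: 0.551
```

>>> jog_arm(
  rows=[
    [[0, 0, -0.03], 0],
    [[0, 0, -0.08], 0],
    [[0, 0, -0.13], 0],
    [[0, 0, -0.18], 0],
    [[0, 0, -0.22], 0],
    [[0.02, -0.09, -0.24], 0],
    [[0.04, -0.18, -0.24], 0],
    [[0.06, -0.27, -0.24], 0],
    [[0.07, -0.35, -0.24], 0],
    [[0.07, -0.35, -0.24], 0],
    [[0.07, -0.35, -0.24], 0],
    [[0.07, -0.35, -0.24], 0],
    [[0.07, -0.35, -0.24], 0],
    [[0.07, -0.35, -0.24], 0],
  ],
)

```text
clock: 28.08
tool_pos: [0.4811, 0.2908, 0.2643]
eef_rot: [0.967, 0.254, -0.0, 0.0]
contact_force: [0.2, -1.2, 0.1]
opening: 0.567
```

```bash
python3 - <<'E'
from h import *
st=get_state();p=st['tool_pos'];print(st['clock'],p,st['contact_force'])
t=snapshot('top').copy(); s=snapshot('scene').copy()
cv2.imwrite('pics/t19.png',cv2.resize(t[145:265,200:350],None,fx=5,fy=5,interpolation=3)[:,:,::-1])
cv2.imwrite('pics/s19.png',cv2.resize(s[150:300,180:440],None,fx=3,fy=3,interpolation=3)[:,:,::-1])
E
```

```text
28.0833 [0.48108246 0.29082595 0.26431021] [ 0.19375354 -1.19811694  0.14260939]
```

View pics/t19.png

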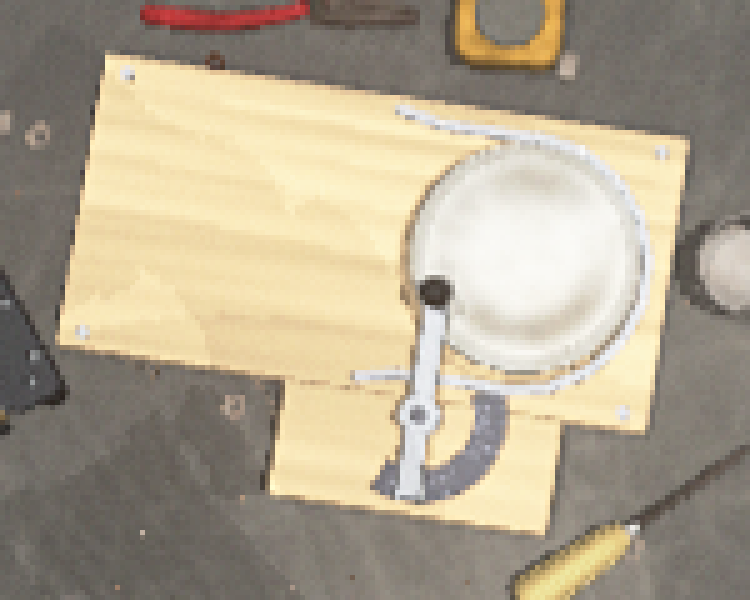

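View pics/s19.png

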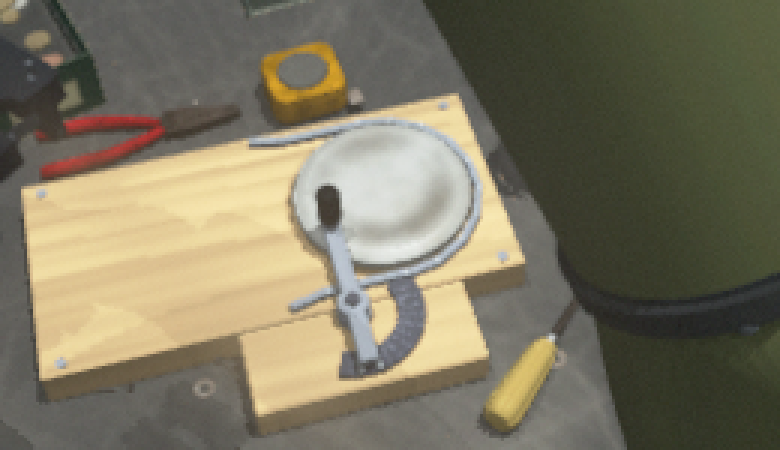

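```bash
python3 -c "
from plant import *
print(workorder.finish_job(), get_state()['clock'])"
```

```text
the job is handed in; nothing more can be done
the job is handed in; nothing more can be done
```

The whole sequence was carried out in the order asked and the job is handed in, at about 28 s on the robot's clock.

- **Tin:** it stands upright on the bare spot on the table, seen in the wrist and scene views before I went on.
- **Cap:** I slid it along the deck with the open fingers behind it until the fence stopped it. I then pressed its raised side down. It bottomed with the fingertips at 39 mm above the table and about 40 N measured at the wrist, which is the height given for fully home. It looks level, and the lever blade passed over it freely.
- **Lever:** my first release left it between the ribs, but the pictures put it at about 1.79–1.81 rad against the wanted 1.833. The arm's own position reading said 1.82. I regripped the knob and nudged it about 1–2 mm. The last top picture gives about 1.83–1.85, between the two ribs.
- **At hand-in:** the gripper was open and clear, with no contact that I could see. The pliers, tape measure and screwdriver looked where they were in the last pictures. I did not specifically recheck the chrome cap, oil can or orange look-alike.

The remaining uncertainty is the lever angle, which I can read only to about 0.02–0.03 rad. I never felt a distinct click.

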